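# Seat the router's tool holder in the taper stand and rock it

### The job

Take the large tool holder out of its wooden block and set its cone, pointing down, into the matching tapered cup of the stand with the two drive keys, so that the keys stand clear in the flange slots, and press it home until the sprung cup sinks about 5 mm, without bottoming it. Then check that it is not jammed: turn it gently in the cup, no longer pressing, anticlockwise (seen from above) until the slots touch the keys, then clockwise until they touch again, and turn it back clear of the keys. Never force it, let go with it fully home, and leave everything else on the bench alone.

Things in the scene. Friction and masses are not known exactly. Their poses are not given: they have to be found in the camera images.
- holder: The large steel tool holder to be moved, 0.34 to 0.5 kg, 86 mm tall, upright throughout. Origin: centre of the cone's tip, its lowest point; z up along its axis; y through its two flange slots. Cone 0 to 32.5 mm above the origin (radius 9 mm at the tip, 17.5 mm at the top). A half turn about z makes no difference.
- nut (a point): Centre of the holder's round dark clamping nut, 34 mm diameter, 54 to 86 mm above the holder's origin (this point 70 mm): grip it here from above. Below it a neck of 28 mm diameter, then the flange's top at 44 mm.
- slot (a point): Middle of the holder's +y flange slot, 21 mm from the axis and 39 mm above the holder's origin. The flange (radius 25 mm, 34 to 44 mm above the origin) has two such slots, at +y and -y, 18.5 mm wide, open outwards and reaching in to radius 16.5 mm.
- rest: Fixed wooden block 84 x 84 x 42 mm in which the holder hangs at the start: the cone in a loose 39 mm through hole, the flange on the block's top. Origin under its centre. Lift the holder straight up at least 40 mm to clear it.
- stand: Fixed stand: dark base 100 x 100 x 10 mm and grey round housing of 84 mm diameter, 48 mm high, from which a sprung aluminium cup of 58 mm diameter rises to 60 mm. Origin under its centre, z up, y about through the two keys of the cup.
- cup (a joint): How far the stand's cup has been pressed down, in m: 0 at rest, at most 0.009 (bottomed). It slides straight down against a spring and does not turn; the holder's weight alone does not move it. With the holder in it, it starts to sink at a push of about 3 N and takes 2.5 N more per mm (15 N at 5 mm); let go, it rises back to 0.
- mouth (a point): Centre of the cup's mouth (34 mm diameter), on its axis, 60 mm above the table with the cup up; it sinks with the cup. The smooth tapered cup matches the large cone, whose tip may enter up to about 7 mm off centre and slides to the middle. Fully home, the holder's origin is 30 mm below this point and its flange's underside 4 mm above the rim.
- key_ring (a point): Point on the cup's axis, 5 mm above its rim, between its two drive keys: upright steel blocks 10 mm wide, 10 mm tall, 19 to 28 mm from the axis, one on each side, about at the stand's +y and -y. They are clamped for good up to 7 degrees to either side of that, which shows only to the eye or by feel, and sink with the cup.
- key_fit (a point): The same point 10 mm above the rim, level with the keys' tops. If the slots are over 10 degrees off the keys, the flange lands on them, 6 mm too high; slots set along the stand's y always clear them. Once home, the holder turns about 11 degrees either side of mid-slot before the slots' sides meet the keys, rubbing lightly (0.1 N m or less).
- wrench: Bystander, not to be disturbed: steel open-ended wrench lying at the back; origin under its middle.
- brush: Bystander, not to be disturbed: hand brush lying at the back; origin under its middle.
- collet_a: Bystander, not to be disturbed: loose steel collet, 27 mm across, 28 mm tall, standing on the table; origin under it.
- collet_b: Bystander, not to be disturbed: second loose collet, same as collet_a.
- small_holder: Bystander, not to be disturbed: smaller tool holder (two thirds the size, 57 mm tall, plain flange without slots) hanging in a small wooden block; origin at its cone tip.
- small_stand: Bystander: a similar fixed stand, 45 mm high, with a smaller cup (22 mm mouth) and no keys; not the one. Origin under its centre.
Not all that is in view belongs to the job. What is shaped like the holder but blue or yellow is not meant.

How it is judged:
On the way, in this order (a step that is already met when the one before it is completed fails the run):
1. the cone is home in the cup with the keys in the slots and not touching them (under 0.3 N), and is pressed until the cup sinks 3 mm or more (z of holder in the frame of mouth below -0.028 m and horizontal distance between holder and mouth below 0.0025 m and angle between holder's own z axis and vertical below 0.06 rad and contact force between holder and keys below 0.3 N and value of joint cup above 0.003 m), for 0.3 s.
2. still home, turned anticlockwise until the slots bear on the keys with over 1 N (z of holder in the frame of mouth below -0.028 m and horizontal distance between holder and mouth below 0.0025 m and angle between holder's own z axis and vertical below 0.06 rad and ((y of slot in the frame of stand above 0 m and x of slot in the frame of stand below 0 m) or (y of slot in the frame of stand below 0 m and x of slot in the frame of stand above 0 m)) and contact force between holder and keys above 1 N), for 0.1 s.
3. still home, turned clockwise until the slots bear on the keys with over 1 N (z of holder in the frame of mouth below -0.028 m and horizontal distance between holder and mouth below 0.0025 m and angle between holder's own z axis and vertical below 0.06 rad and ((y of slot in the frame of stand above 0 m and x of slot in the frame of stand above 0 m) or (y of slot in the frame of stand below 0 m and x of slot in the frame of stand below 0 m)) and contact force between holder and keys above 1 N), for 0.1 s.
At the end, for the whole second after the job is handed in: The holder stands released and at rest in the stand's cup, fully home (origin at least 28 mm below the cup's mouth, within 2.5 mm of the cup's axis, tilted less than 0.06 rad), not touching the keys (under 0.3 N), the cup risen to within 1 mm (z of holder in the frame of mouth below -0.028 m and horizontal distance between holder and mouth below 0.0025 m and angle between holder's own z axis and vertical below 0.06 rad and contact force between holder and keys below 0.3 N and value of joint cup below 0.001 m and linear speed of holder below 0.01 m/s and contact force between the fingers and holder below 0.1 N).
It fails at once if the cup is bottomed (pressed down more than 8.5 mm) (value of joint cup above 0.0085 m).
It fails at once if the holder is forced against the keys with more than 30 N (contact force between holder and keys above 30 N).
It fails at once if the arm or gripper hits a stand (contact force between any of the arm, the fingers and stand above 10 N or contact force between the fingers and small_stand above 10 N).
It fails at once if a bystander is disturbed (distance of any of wrench, brush, collet_a, collet_b, small_holder from where it was at the start of the episode above 0.02 m).
It also fails if it takes over 72 s, if anything falls off the work surface, if the arm or the gripper's body presses on something with over 40 N, if the wrist force passes 120 N, or if a joint passes its speed limit or range.

### The arm

A 7-joint arm with a two-finger parallel gripper is mounted at the origin on the work surface. World frame = base frame: x ahead of the robot, y to its left, z up, the work surface at z = 0. Lengths are in m, angles in rad, forces in N, time in s.
With the tool pointing down it reaches from about 0.4 to 0.85 m from the base axis. Payload 6.9 kg.
Tool frame: the origin (TCP) lies between the finger pads; the fingertips stand 14 mm ahead of it and the grasp point (between the pads) lies 5 mm behind it (ctrl.tip_reach is the distance from the TCP to the fingertips, in m); x points along the fingers, y is the direction in which the jaws open and shut, and the axes are right-handed (so a half turn about x gives the same grasp; the last joint's range is limited). The gripper opens to 85 mm and grips with 20 to 120 N. Pads are 22 mm wide; open, the fingers measure 114 mm over their backs; the gripper's body (76 mm by 85 mm) begins 54 mm behind the grasp point. The pads swing forward as they close: fully open they stand 13 mm farther back than shut.
Start: joints at [0.105, 0.507, -0.238, 1.5, 0.126, 1.149, -0.155], TCP at [0.625, -0, 0.245] pointing down, gripper open.
Joint ranges: [-3.08, 3.08], [-0.24, 2.05], [-1.43, 1.35], [0, 2.5], [-1.52, 4.66], [0.17, 1.96], [-2.89, 2.89]. Speed limits (rad/s): [2.39, 2.39, 3.14, 3.14, 3.14, 3.14, 3.14].

### API

Orientations are given as a unit quaternion [x, y, z, w].
In Python, from bench import get_state, read_camera, ctrl gives the robot as it stands.
- The arm moves only by the tool step_arm, never from a script. Its argument "steps" is a list of rows, each an object with "offset": the shift along the tool's x, y, z in cm, a list of three; "rotation": the turn, a rotation vector about the tool's x, y, z in rad, a list of three; "jaw": the opening, from 0 (shut) to 1 (fully open). A call has 1 to 20 rows; each row is the pose to reach, as a shift and turn from the pose measured when the call began, along the tool's axes at that moment; what a row does not reach only later rows make up. A row lasts 1/8 s, in which the tool goes at most 62.5 mm and 10.7 degrees, less where a joint would pass 70% of its speed; a pose out of reach is approached as far as the arm can. A call with a gripper value outside its range is refused whole. The fingers move at their own pace and stop on an object; "force" is the grip in N (left out, the last holds). Time passes only in rows, so rows that repeat a pose let the fingers close. It gives the time, the measured TCP pose, the force and the opening at its end, in the units of the state.
- get_state(): the state, without advancing time (a new reading comes with each control period).
- read_camera(name): name is "scene" or "side" or "wrist"; returns a dict with "frame" (400x640x3 uint8, blue, green, red), "z_map" (400x640 float32, m along the optical axis (not along the pixel's ray), 0 where there is no reading), "fx", "fy", "cx", "cy" (pixels), "extrinsics" (4x4, takes a point from world to camera coordinates); the wrist camera has in their place "hand_eye" (4x4, takes a point from camera to tool coordinates, whose origin is the TCP and whose axes are the tool frame's). Camera axes: x right, y up, looking along -z (the intrinsics and any distortion apply to the point x, -y, -z); pixel columns grow to the right and rows downward; lengths in m; the calibration is good to about 2 mm. The wrist camera is an equidistant fisheye: a pixel r from the principal point sees the ray r / f radians off the axis. A picture is of the moment at which its call begins: read the wrist's pose just before it.
- ctrl.job_done(): hands the job in, once; it reports no verdict.
The state is a dict: "t": time; "joint_positions": joint angles; "qvel": joint speeds; "joint_torque": joint torques, N m; "position": TCP position; "ee_rot": TCP orientation; "wrist_force": force on the tool from outside, world axes, zero at the start; "ft_torque": the same for the moment, N m; "width": finger opening in m.
Only numpy, scipy, OpenCV 4.12 (cv2) and the standard library are available. Lean on these libraries where they do the work, as an engineer would, in place of code of your own. Each camera call takes 0.05 s, during which the arm holds its last target.

## Working session

There is one attempt and no reset: what is moved stays moved. The work goes in short steps, Python scripts to look and compute and a tool call to move; the robot and the scene stay as the last step left them, time stands still between calls to the robot, and variables do not carry over. Pictures are saved under pics/ and viewed, and the job is handed in when it is done.

Besides the shell and the picture viewer there is one more tool, called after "Request:" by a JSON object that holds its "method" and its "body". step_arm: Moves the arm, as the interface text tells. Its arguments: {"type":"object","properties":{"steps":{"type":"array"},"force":{"type":"number"}},"required":["steps"]}

```bash
mkdir -p pics; python3 - <<'E'
from bench import get_state, read_camera, ctrl
import cv2
s=get_state()
for k,v in s.items(): print(k,v)
print(ctrl.tip_reach)
for n in("scene","side","wrist"):
    c=read_camera(n); cv2.imwrite(f"pics/{n}0.png",c["frame"]); print(n,{k:v for k,v in c.items() if k not in("frame","z_map")})
E
```

```text
t 0.0
joint_positions [ 0.10548404  0.50830704 -0.23750502  1.50115545  0.12567691  1.14891001
 -0.15478885]
qvel [ 0.00094264 -0.00078904 -0.00015814  0.00114821 -0.00123352 -0.00108935
 -0.00076259]
joint_torque [ 1.19726570e-03 -6.20588279e+01 -2.18696728e+00 -2.49655455e+01
  1.23123583e-02  1.21321963e-02  2.04169703e-05]
position [ 6.24505944e-01 -7.21396245e-05  2.44440290e-01]
ee_rot [-0.49953882 -0.50044599  0.50045065 -0.49956373]
wrist_force [-0.0987133  -0.40364676  0.18623397]
ft_torque [-0.03097331 -0.0207843  -0.04623956]
width 0.08551855470596284
0.014
scene {'fx': 512.3929903076832, 'fy': 512.3929903076832, 'cx': 324.3896356853581, 'cy': 198.90390887266136, 'extrinsics': array([[-0.84015892,  0.54229893,  0.00669836,  0.47699629],
       [-0.45160953, -0.70639013,  0.54503378,  0.21166019],
       [ 0.30030289,  0.45488994,  0.83838733, -1.34091383],
       [ 0.        ,  0.        ,  0.        ,  1.        ]])}
side {'fx': 429.80732436283506, 'fy': 429.80732436283506, 'cx': 318.75973361953356, 'cy': 201.47818249718236, 'extrinsics': array([[-0.78285596, -0.62219005,  0.00401063,  0.43498017],
       [ 0.40210228, -0.50099572,  0.76636613, -0.29116574],
       [-0.47481607,  0.60156698,  0.64239152, -0.59298599],
       [ 0.        ,  0.        ,  0.        ,  1.        ]])}
wrist {'fx': 309.70691628693146, 'fy': 309.70691628693146, 'cx': 323.10880625418906, 'cy': 199.92683902868748, 'hand_eye': array([[-1.95269363e-04,  3.25092666e-01, -9.45682145e-01,
        -1.28133871e-01],
       [ 9.99999181e-01, -1.13230866e-03, -5.95733407e-04,
         3.52462723e-04],
       [-1.26447265e-03, -9.45681488e-01, -3.25092179e-01,
        -8.43954236e-02],
       [ 0.00000000e+00,  0.00000000e+00,  0.00000000e+00,
         1.00000000e+00]])}
```

View pics/scene0.png

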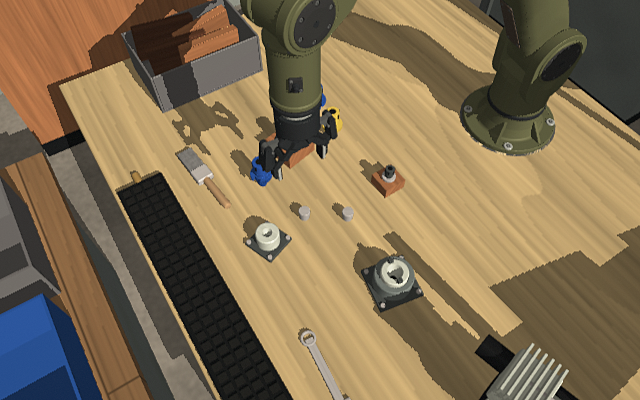

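View pics/side0.png

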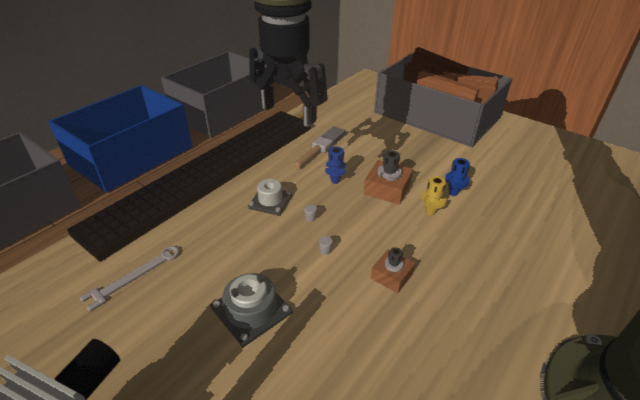

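View pics/wrist0.png

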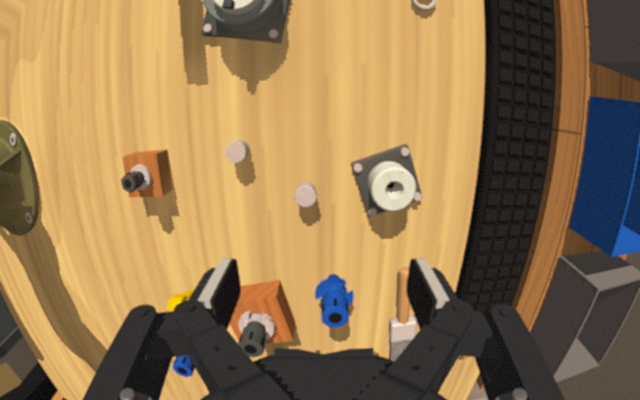

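Candidates in the side view: a dark-nut steel holder in the larger block at (390,165), a smaller one in a small block at (395,262), blue ones at (337,165) and (458,177), and a yellow one at (435,195). I choose (390,165), the steel one in the larger block. The stand with keys is at (250,300); the small stand at (268,195) isn't the one.

```bash
cat > h.py <<'E'
import numpy as np, cv2
from bench import get_state, read_camera, ctrl
from scipy.spatial.transform import Rotation as R
def world(c,u,v,z=None):
    d=z if z is not None else c["z_map"][int(round(v)),int(round(u))]
    p=np.array([(u-c["cx"])/c["fx"]*d,-(v-c["cy"])/c["fy"]*d,-d,1])
    return (np.linalg.inv(c["extrinsics"])@p)[:3]
def cloud(c):
    vv,uu=np.mgrid[0:400,0:640]; d=c["z_map"]
    p=np.stack([(uu-c["cx"])/c["fx"]*d,-(vv-c["cy"])/c["fy"]*d,-d,np.ones_like(d)],-1)
    w=p@np.linalg.inv(c["extrinsics"]).T; w[d==0]=np.nan; return w[...,:3]
def proj(c,p):
    q=c["extrinsics"]@np.append(p,1); return np.array([c["cx"]+c["fx"]*q[0]/-q[2], c["cy"]-c["fy"]*q[1]/-q[2]])
def wcloud(c,s):
    vv,uu=np.mgrid[0:400,0:640]; d=c["z_map"].astype(float)
    x=(uu-c["cx"])/c["fx"];y=(vv-c["cy"])/c["fy"];r=np.hypot(x,y)+1e-12
    t=np.tan(r); p=np.stack([x/r*t*d,-y/r*t*d,-d,np.ones_like(d)],-1)
    p=p@c["hand_eye"].T
    w=p[...,:3]@R.from_quat(s["ee_rot"]).as_matrix().T+np.array(s["position"]); w[d==0]=np.nan; return w
def crop(im,u0,v0,u1,v1,k,fn):
    cv2.imwrite(fn,cv2.resize(im[v0:v1,u0:u1],None,fx=k,fy=k,interpolation=cv2.INTER_CUBIC))
E
python3 - <<'E'
from h import *
c=read_camera("side")
crop(c["frame"],340,130,480,220,5,"pics/sc1.png"); crop(c["frame"],205,260,300,345,6,"pics/sc2.png")
for n in [(391,156),(385,176),(372,180),(400,190),(395,255),(248,290),(235,275),(268,185)]: print(n,world(c,*n).round(4))
c=read_camera("scene"); crop(c["frame"],350,240,440,315,6,"pics/sc3.png")
for n in [(397,272),(388,285)]: print(n,world(c,*n).round(4))
s=get_state()
c=read_camera("wrist");crop(c["frame"],190,270,330,370,5,"pics/sc4.png")
w=wcloud(c,s)
for n in [(258,336),(250,345),(240,10),(380,190)]: print(n,w[n[1],n[0]].round(4))
E
```

```text
(391, 156) [ 0.5261 -0.2074  0.0936]
(385, 176) [ 0.5293 -0.1981  0.045 ]
(372, 180) [ 0.5461 -0.173   0.041 ]
(400, 190) [ 0.4824 -0.1832  0.0387]
(395, 255) [0.3852 0.0062 0.063 ]
(248, 290) [0.5426 0.2029 0.0387]
(235, 275) [ 6.109e-01  1.743e-01 -4.000e-04]
(268, 185) [ 0.711  -0.021   0.0391]
(397, 272) [0.5231 0.2071 0.0363]
(388, 285) [0.5604 0.2238 0.0486]
(258, 336) [ 0.5407 -0.2035  0.0804]
(250, 345) [ 0.5319 -0.208   0.0937]
(240, 10) [0.5394 0.1814 0.0545]
(380, 190) [ 0.689  -0.0168  0.0443]
```

View pics/sc1.png

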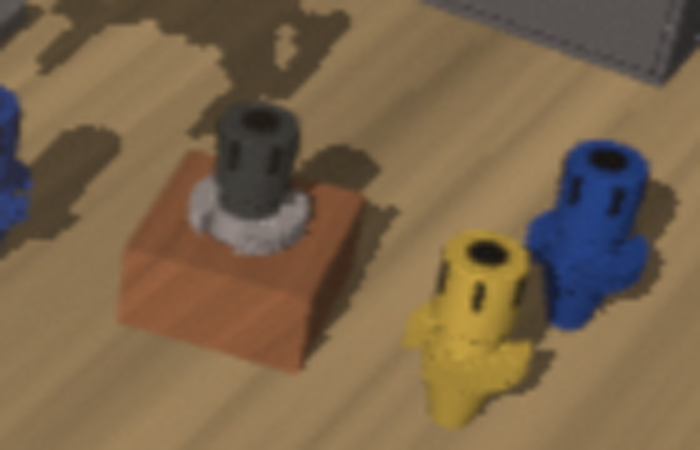

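View pics/sc2.png

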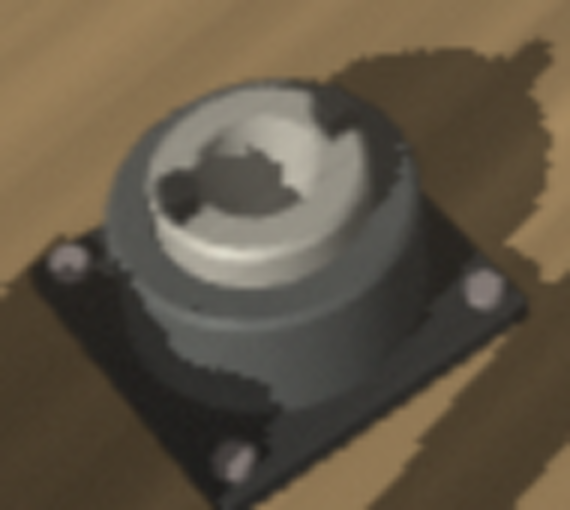

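View pics/sc3.png

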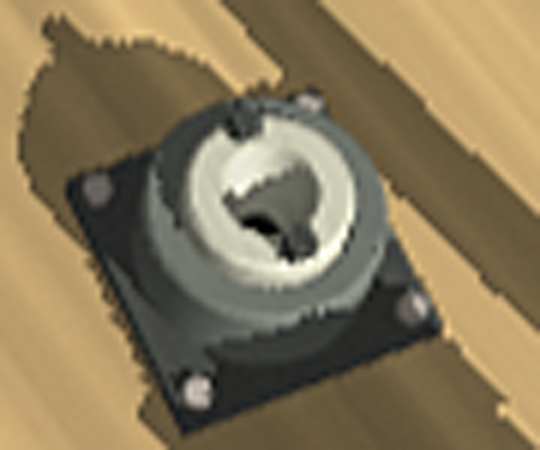

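View pics/sc4.png

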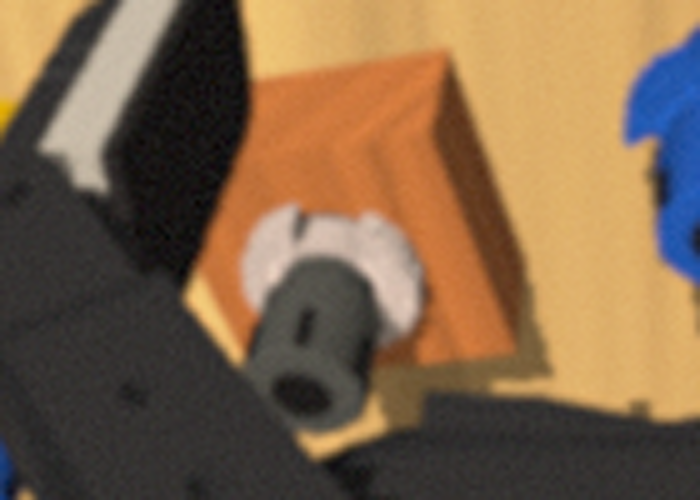

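```bash
python3 - <<'E'
from h import *
s=get_state(); print(R.from_quat(s["ee_rot"]).as_matrix().round(3))
c=read_camera("side"); w=cloud(c)
for n in [(337,153),(458,165),(435,185),(308,210),(325,243)]: print(n,w[n[1],n[0]].round(3))
# block top of rest
def fit(m,lab):
    p=w[m]; print(lab,len(p),p.min(0).round(3),p.max(0).round(3))
x,y,z=w[...,0],w[...,1],w[...,2]
m=(abs(x-.53)<.07)&(abs(y+.2)<.07)&(abs(z-.042)<.004); fit(m,"rest"); print(cv2.minAreaRect((w[m][:,:2]*1000).astype(np.float32)))
m=(abs(x-.53)<.04)&(abs(y+.2)<.04)&(z>.065)&(z<.11); fit(m,"nut")
for n in("side","scene"):
    c=read_camera(n); w=cloud(c); x,y,z=w[...,0],w[...,1],w[...,2]
    m=(abs(x-.54)<.09)&(abs(y-.2)<.09)&(abs(z-.01)<.003); fit(m,"base"); print(cv2.minAreaRect((w[m][:,:2]*1000).astype(np.float32)))
    m=(abs(x-.54)<.09)&(abs(y-.2)<.09)&(abs(z-.060)<.0025); fit(m,"rim"); print(cv2.minEnclosingCircle((w[m][:,:2]*1000).astype(np.float32)))
    m=(abs(x-.54)<.09)&(abs(y-.2)<.09)&(abs(z-.048)<.002); fit(m,"hous"); print(cv2.minEnclosingCircle((w[m][:,:2]*1000).astype(np.float32)))
    m=(abs(x-.54)<.09)&(abs(y-.2)<.09)&(z>.066); fit(m,"keys")
E
```

```text
[[-0.001  1.     0.   ]
 [ 0.     0.    -1.   ]
 [-1.    -0.001 -0.   ]]
(337, 153) [ 0.629 -0.155  0.086]
(458, 165) [ 0.405 -0.276  0.087]
(435, 185) [ 0.411 -0.185  0.085]
(308, 210) [ 0.601 -0.022  0.028]
(325, 243) [0.517 0.03  0.027]
rest 636 [ 0.48  -0.264  0.038] [ 0.58  -0.162  0.046]
((529.0578002929688, -212.77487182617188), (84.41539001464844, 89.39417266845703), 12.975089073181152)
nut 284 [ 0.512 -0.23   0.066] [ 0.545 -0.195  0.096]
base 992 [0.476 0.162 0.007] [0.591 0.268 0.013]
((533.189453125, 210.51255798339844), (100.228759765625, 101.5184097290039), 79.7184066772461)
rim 494 [0.504 0.184 0.058] [0.562 0.239 0.062]
((533.6229858398438, 210.86631774902344), 29.60462760925293)
hous 745 [0.491 0.169 0.046] [0.574 0.252 0.05 ]
((532.80810546875, 210.5350341796875), 42.01622772216797)
keys 76 [0.522 0.182 0.066] [0.544 0.238 0.072]
base 599 [0.478 0.154 0.007] [0.593 0.268 0.013]
((535.0352172851562, 210.21563720703125), (101.02532958984375, 102.9077377319336), 79.5801010131836)
rim 300 [0.507 0.181 0.058] [0.565 0.239 0.062]
((535.648681640625, 209.74317932128906), 29.635892868041992)
hous 439 [0.494 0.168 0.046] [0.578 0.252 0.05 ]
((535.8535766601562, 210.1621551513672), 42.38996124267578)
keys 49 [0.524 0.183 0.066] [0.547 0.238 0.073]
```

Request:
{"method": "step_arm", "body": {"steps": [{"offset": [0,-2.5,4],"rotation": [0,0,0],"jaw": 1},{"offset": [0,-5,8],"rotation": [0,0,0],"jaw": 1},{"offset": [0,-7.5,12],"rotation": [0,0,0],"jaw": 1},{"offset": [0,-9.5,16],"rotation": [0,0,0],"jaw": 1},{"offset": [0,-9.5,16],"rotation": [0,0,0],"jaw": 1}]}}

```text
t: 1.08
position: [0.528, -0.1644, 0.2454]
ee_rot: [-0.501, -0.498, 0.502, -0.499]
wrist_force: [1.0, 0.7, 0.3]
width: 0.0854
```

```bash
python3 - <<'E'
from h import *
s=get_state(); c=read_camera("wrist"); w=wcloud(c,s); cv2.imwrite("pics/w1.png",c["frame"])
x,y,z=w[...,0],w[...,1],w[...,2]
near=np.hypot(x-.529,y+.212)<.03
m=near&(z>.046)&(z<.056); ys,xs=np.where(m); print("flange px",xs.min(),xs.max(),ys.min(),ys.max(),m.sum())
P=w[m]; print(np.median(P,0).round(4),P.min(0).round(3),P.max(0).round(3)); print(cv2.minEnclosingCircle((P[:,:2]*1000).astype(np.float32)))
m2=near&(z>.08)&(z<.1); P=w[m2];print("nut",P.min(0).round(3),P.max(0).round(3),len(P))
u0,u1,v0,v1=xs.min()-25,xs.max()+25,ys.min()-25,ys.max()+25
crop(c["frame"],max(u0,0),max(v0,0),u1,min(v1,400),5,"pics/w1c.png"); print(u0,v0)
for n in("side","scene"):
    c=read_camera(n); ww=cloud(c); x,y,z=ww[...,0],ww[...,1],ww[...,2]
    m=(np.hypot(x-.534,y-.2105)<.035)&(z>.066); p=ww[m]
    a=p[p[:,1]>.21];b=p[p[:,1]<.21]; print("keys",a.mean(0).round(4),b.mean(0).round(4), a.min(0).round(4),a.max(0).round(4),b.min(0).round(4),b.max(0).round(4))
E
```

```text
flange px 303 347 199 232 576
[ 0.5269 -0.2046  0.0515] [ 0.505 -0.23   0.046] [ 0.555 -0.191  0.055]
((530.2130737304688, -214.5088653564453), 25.62769317626953)
nut [ 0.514 -0.233  0.08 ] [ 0.547 -0.197  0.096] 946
278 174
keys [0.5379 0.2335 0.0692] [0.5269 0.1882 0.0694] [0.533  0.228  0.0664] [0.5438 0.2383 0.0719] [0.5218 0.1828 0.0665] [0.5331 0.1923 0.0715]
keys [0.5413 0.2331 0.0697] [0.5302 0.1878 0.07  ] [0.5353 0.2277 0.0673] [0.5454 0.238  0.0724] [0.5246 0.1829 0.0664] [0.5353 0.1929 0.0738]
```

View pics/w1c.png

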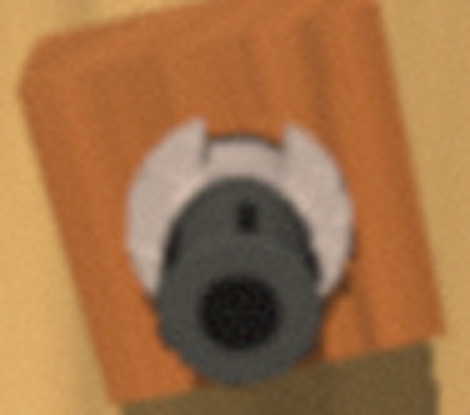

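View pics/w1.png

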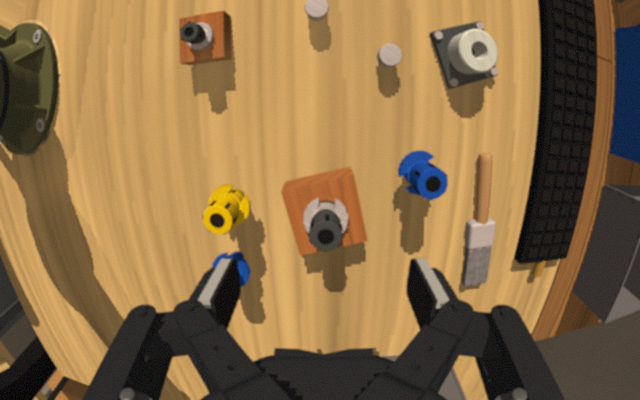

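```bash
python3 - <<'E'
from h import *
s=get_state(); c=read_camera("wrist")
Rm=R.from_quat(s["ee_rot"]).as_matrix();p0=np.array(s["position"])
def ray(u,v,h):
    x=(u-c["cx"])/c["fx"];y=(v-c["cy"])/c["fy"];r=np.hypot(x,y)
    d=np.array([x/r*np.sin(r),-y/r*np.sin(r),-np.cos(r)])
    o=Rm@c["hand_eye"][:3,3]+p0; d=Rm@(c["hand_eye"][:3,:3]@d); return o+d*(h-o[2])/d[2]
for l,u,v,h in [("outerL",205,120,.052),("outerR",287,125,.052),("innerL",210,150,.052),("innerR",284,152,.052),("flangeL",127,215,.052),("flangeR",353,222,.052),("nuttopL",160,305,.094),("nuttopR",321,308,.094),("nuttopBot",240,384,.094),("bore",239,312,.094)]:
    print(l,ray(278+u/5,174+v/5,h).round(4))
E
```

```text
outerL [ 0.5266 -0.1828  0.052 ]
outerR [ 0.5446 -0.1839  0.052 ]
innerL [ 0.5277 -0.1898  0.052 ]
innerR [ 0.544  -0.1902  0.052 ]
flangeL [ 0.509  -0.2053  0.052 ]
flangeR [ 0.5598 -0.207   0.052 ]
nuttopL [ 0.518  -0.2077  0.094 ]
nuttopR [ 0.5502 -0.2083  0.094 ]
nuttopBot [ 0.5341 -0.2255  0.094 ]
bore [ 0.5338 -0.2092  0.094 ]
```

```bash
python3 - <<'E'
from h import *
s=get_state();print(s["position"],s["ee_rot"],s["qvel"].round(3))
c=read_camera("wrist"); w=wcloud(c,s); crop(c["frame"],278,174,373,258,5,"pics/w2c.png")
for u,v in [(326,235),(303,216),(348,217),(326,251)]: print(w[v,u].round(4), c["z_map"][v,u])
E
```

```text
[ 0.53057432 -0.15864982  0.2452838 ] [ 0.49982667  0.50056741 -0.4992731   0.50033182] [-0.01   0.002  0.002 -0.001  0.003  0.002  0.005]
[ 0.5342 -0.2078  0.0926] 0.30899668
[ 0.5087 -0.2039  0.0515] 0.34660017
[ 0.5601 -0.209   0.0417] 0.3575917
[ 0.5343 -0.2255  0.0937] 0.31369215
```

View pics/w2c.png

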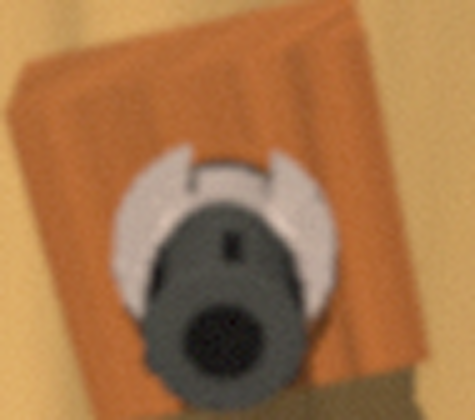

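```bash
cat >> h.py <<'E'
def ray(c,s,u,v,h):
    Rm=R.from_quat(s["ee_rot"]).as_matrix();p0=np.array(s["position"])
    x=(u-c["cx"])/c["fx"];y=(v-c["cy"])/c["fy"];r=np.hypot(x,y)
    d=np.array([x/r*np.sin(r),-y/r*np.sin(r),-np.cos(r)])
    o=Rm@c["hand_eye"][:3,3]+p0; d=Rm@(c["hand_eye"][:3,:3]@d); return o+d*(h-o[2])/d[2]
E
python3 - <<'E'
from h import *
s=get_state(); c=read_camera("wrist");w=wcloud(c,s)
for l,u,v,h in [("outerL",190,147,.052),("outerR",272,152,.052),("innerL",193,188,.052),("innerR",270,189,.052),("flangeL",112,246,.052),("flangeR",338,252,.052),("nuttopL",145,335,.094),("nuttopR",305,338,.094),("nuttopBot",225,410,.094),("bore",222,342,.094)]:
    print(l,ray(c,s,278+u/5,174+v/5,h).round(4))
x,y,z=w[...,0],w[...,1],w[...,2]
m=(np.hypot(x-.53,y+.213)<.04)&(z>.090)&(z<.098); P=(w[m][:,:2]*1000).astype(np.float32); print(cv2.minEnclosingCircle(P))
m=(np.hypot(x-.53,y+.213)<.04)&(z>.050)&(z<.055); P=(w[m][:,:2]*1000).astype(np.float32); print(cv2.minEnclosingCircle(P))
E
```

```text
outerL [ 0.5234 -0.1885  0.052 ]
outerR [ 0.5415 -0.1896  0.052 ]
innerL [ 0.524  -0.1982  0.052 ]
innerR [ 0.5412 -0.1984  0.052 ]
flangeL [ 0.5057 -0.2124  0.052 ]
flangeR [ 0.5568 -0.2137  0.052 ]
nuttopL [ 0.5151 -0.2138  0.094 ]
nuttopR [ 0.5473 -0.2144  0.094 ]
nuttopBot [ 0.5313 -0.231   0.094 ]
bore [ 0.5306 -0.2153  0.094 ]
((530.912841796875, -214.95358276367188), 17.652585983276367)
((530.5061645507812, -214.69424438476562), 26.0094051361084)
```

Request:
{"method": "step_arm", "body": {"steps": [{"offset": [0,0,2.8],"rotation": [0,0,0],"jaw": 1},{"offset": [0,0,5.6],"rotation": [0,0,0],"jaw": 1},{"offset": [4,0,5.6],"rotation": [0,0,0],"jaw": 0.9},{"offset": [8,0,5.6],"rotation": [0,0,0],"jaw": 0.8},{"offset": [11,0,5.6],"rotation": [0,0,0],"jaw": 0.8},{"offset": [13,0,5.6],"rotation": [0,0,0],"jaw": 0.8},{"offset": [13,0,5.6],"rotation": [0,0,0],"jaw": 0.8}]}}

```text
t: 2.25
position: [0.5303, -0.2133, 0.1137]
ee_rot: [0.499, 0.502, -0.499, 0.5]
wrist_force: [-0.3, -0.4, -0.4]
width: 0.0683
```

```bash
python3 - <<'E'
from h import *
s=get_state();print(s["position"].round(4),R.from_quat(s["ee_rot"]).as_matrix().round(3),s["wrist_force"].round(2),s["t"])
c=read_camera("wrist"); cv2.imwrite("pics/w3.png",c["frame"])
E
```

```text
[ 0.5303 -0.2133  0.1137] [[-0.003  1.     0.004]
 [ 0.002  0.004 -1.   ]
 [-1.    -0.003 -0.002]] [-0.34 -0.35 -0.44] 2.25
```

View pics/w3.png

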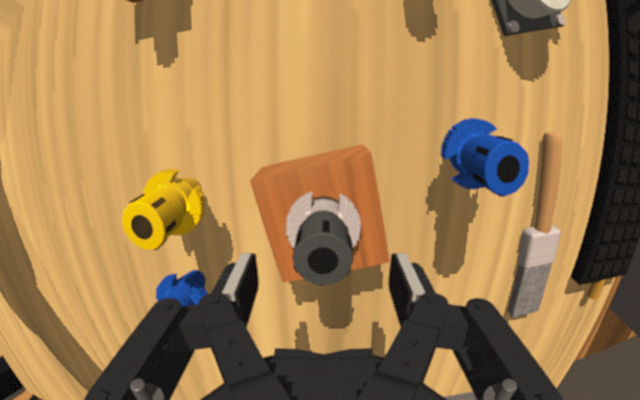

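The jaws straddle the nut (top at about (324,260)), and nothing else is near the fingers. Next I descend and close gently.

```bash
python3 - <<'E'
from h import *
s=get_state(); c=read_camera("wrist"); w=wcloud(c,s)
print(ray(c,s,324,261,.094).round(4)); x,y,z=w[...,0],w[...,1],w[...,2]
m=(np.hypot(x-.53,y+.213)<.03)&(z>.090)&(z<.098); P=(w[m][:,:2]*1000).astype(np.float32); print(cv2.minEnclosingCircle(P))
E
```

```text
[ 0.5319 -0.2162  0.094 ]
((530.3842163085938, -214.81846618652344), 17.99825096130371)
```

Request:
{"method": "step_arm", "body": {"force": 40, "steps": [{"offset": [2,0,0.1],"rotation": [0,0,0],"jaw": 0.7},{"offset": [3.5,0,0.1],"rotation": [0,0,0],"jaw": 0.7},{"offset": [3.9,0,0.1],"rotation": [0,0,0],"jaw": 0.7},{"offset": [3.9,0,0.1],"rotation": [0,0,0],"jaw": 0.5},{"offset": [3.9,0,0.1],"rotation": [0,0,0],"jaw": 0.3},{"offset": [3.9,0,0.1],"rotation": [0,0,0],"jaw": 0.2},{"offset": [3.9,0,0.1],"rotation": [0,0,0],"jaw": 0.2},{"offset": [3.9,0,0.1],"rotation": [0,0,0],"jaw": 0.2}]}}

```text
t: 3.35
position: [0.5314, -0.215, 0.0773]
ee_rot: [0.5, 0.501, -0.499, 0.501]
wrist_force: [-3.1, 1.7, 6.1]
width: 0.0331
```

Request:
{"method": "step_arm", "body": {"force": 50, "steps": [{"offset": [-1,0,0],"rotation": [0,0,0],"jaw": 0.2},{"offset": [-3,0,0],"rotation": [0,0,0],"jaw": 0.2},{"offset": [-5,0,0],"rotation": [0,0,0],"jaw": 0.2},{"offset": [-7.5,0,0],"rotation": [0,0,0],"jaw": 0.2},{"offset": [-10,0,0],"rotation": [0,0,0],"jaw": 0.2},{"offset": [-10,0,0],"rotation": [0,0,0],"jaw": 0.2},{"offset": [-10,0,0],"rotation": [0,0,0],"jaw": 0.2}]}}

```text
t: 4.22
position: [0.5307, -0.2149, 0.1764]
ee_rot: [0.499, 0.501, -0.499, 0.5]
wrist_force: [-0.7, -0.4, -4.6]
width: 0.0329
```

```bash
python3 - <<'E'
from h import *
s=get_state();print(s["position"].round(4),s["wrist_force"].round(2),s["width"],s["t"])
c=read_camera("wrist"); crop(c["frame"],200,180,440,330,3,"pics/w4.png")
c=read_camera("side"); crop(c["frame"],310,60,470,220,4,"pics/s4.png")
E
```

```text
[ 0.5307 -0.2149  0.1764] [-0.67 -0.44 -4.62] 0.03286160190186504 4.225
```

View pics/w4.png

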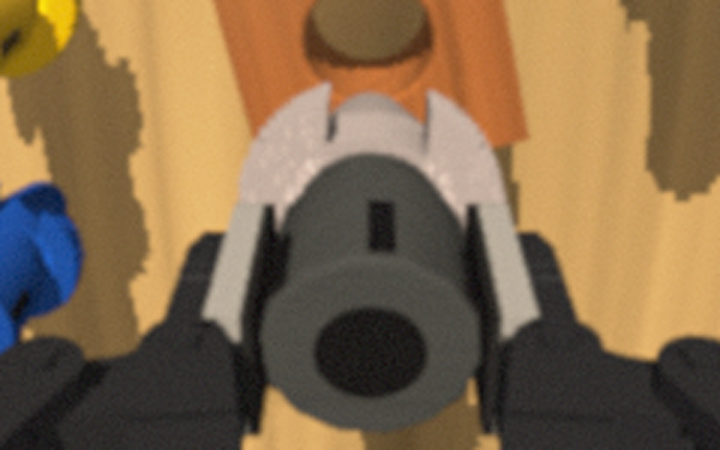

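View pics/s4.png

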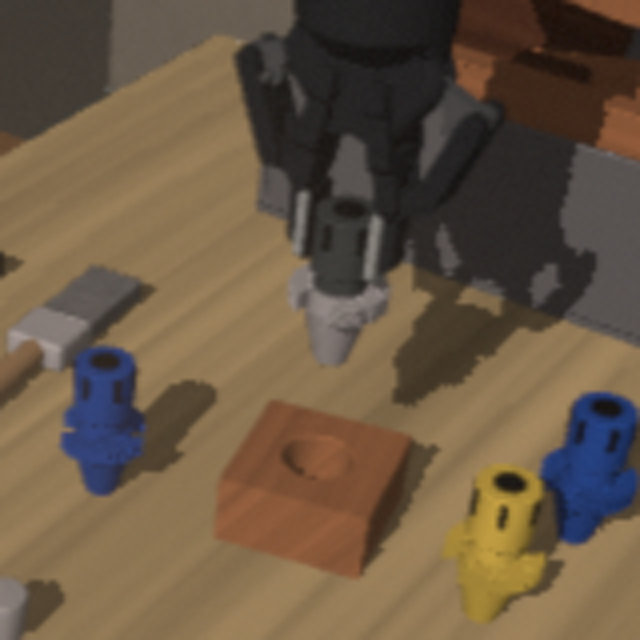

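Request:
{"method": "step_arm", "body": {"steps": [{"offset": [-0.5,0,-1.5],"rotation": [0,0,0],"jaw": 0.2},{"offset": [-1,0,-4],"rotation": [0.02,0,0],"jaw": 0.2},{"offset": [-1,0,-7],"rotation": [0.04,0,0],"jaw": 0.2},{"offset": [-1,0,-10.5],"rotation": [0.06,0,0],"jaw": 0.2},{"offset": [-1,0.1,-14],"rotation": [0.08,0,0],"jaw": 0.2},{"offset": [-1,0.1,-17.5],"rotation": [0.1,0,0],"jaw": 0.2},{"offset": [-1,0.1,-21],"rotation": [0.12,0,0],"jaw": 0.2},{"offset": [-1,0.1,-24.5],"rotation": [0.14,0,0],"jaw": 0.2},{"offset": [-1,0.2,-28],"rotation": [0.155,0,0],"jaw": 0.2},{"offset": [-1,0.2,-31.5],"rotation": [0.155,0,0],"jaw": 0.2},{"offset": [-1,0.3,-34.5],"rotation": [0.155,0,0],"jaw": 0.2},{"offset": [-1,0.3,-36.5],"rotation": [0.155,0,0],"jaw": 0.2},{"offset": [-1,0.3,-37.5],"rotation": [0.155,0,0],"jaw": 0.2},{"offset": [-1,0.3,-37.5],"rotation": [0.155,0,0],"jaw": 0.2},{"offset": [-1,0.3,-37.5],"rotation": [0.155,0,0],"jaw": 0.2},{"offset": [-1,0.3,-37.5],"rotation": [0.155,0,0],"jaw": 0.2}]}}

```text
t: 6.32
position: [0.5325, 0.1589, 0.1864]
ee_rot: [-0.537, -0.461, 0.537, -0.46]
wrist_force: [0.8, 0.3, -4.3]
width: 0.0325
```

```bash
python3 - <<'E'
from h import *
s=get_state();print(s["position"].round(4),R.from_quat(s["ee_rot"]).as_matrix().round(3),s["wrist_force"].round(2),s["t"],s["qvel"].round(3),s["joint_positions"].round(2))
c=read_camera("wrist"); cv2.imwrite("pics/w5.png",c["frame"]); crop(c["frame"],230,110,420,250,4,"pics/w5c.png")
w=wcloud(c,s); x,y,z=w[...,0],w[...,1],w[...,2]
for h,r in((.060,.029),(.048,.042)):
    m=(np.hypot(x-.534,y-.21)<.05)&(abs(z-h)<.0025); P=(w[m][:,:2]*1000).astype(np.float32); print(m.sum(),cv2.minEnclosingCircle(P),P.min(0),P.max(0))
E
```

```text
[0.5325 0.1589 0.1864] [[-0.001  0.988 -0.153]
 [ 0.001 -0.153 -0.988]
 [-1.    -0.001 -0.   ]] [ 0.82  0.27 -4.34] 6.325 [-0.004  0.    -0.003 -0.003 -0.001 -0.001 -0.001] [-0.19  0.46 -0.21  1.77  0.11  0.93 -0.6 ]
2169 ((534.9341430664062, 209.75460815429688), 29.270347595214844) [506.51395 180.94612] [563.3409  238.74626]
3363 ((534.711669921875, 209.55648803710938), 42.29679870605469) [492.4305  168.08199] [576.00464 251.17458]
```

View pics/w5.png

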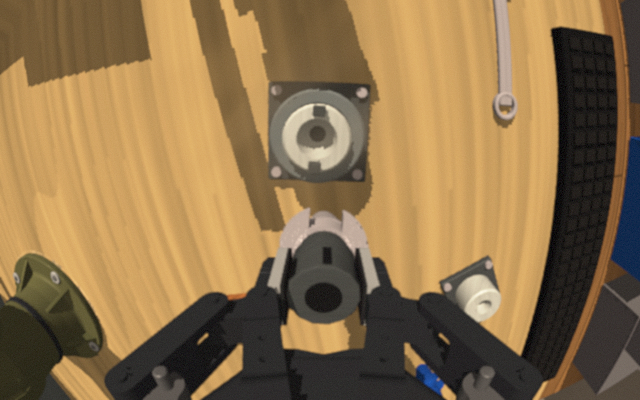

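View pics/w5c.png

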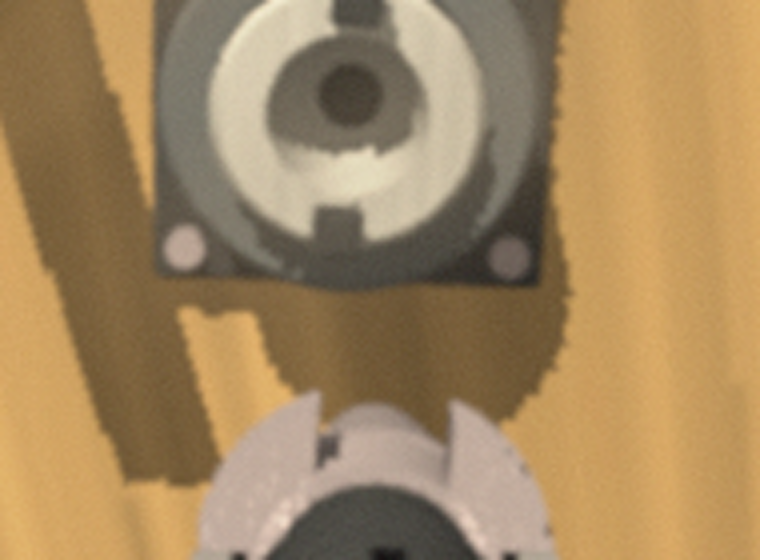

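```bash
python3 - <<'E'
from h import *
s=get_state(); c=read_camera("wrist"); w=wcloud(c,s); x,y,z=w[...,0],w[...,1],w[...,2]
m=(np.hypot(x-.535,y-.21)<.034)&(z>.066)&(z<.075); p=w[m]; a=p[p[:,1]>.21];b=p[p[:,1]<.21]
print(len(a),len(b),a.mean(0).round(4),b.mean(0).round(4)); d=a.mean(0)-b.mean(0); print("key yaw",np.degrees(np.arctan2(-d[0],d[1])))
m=(np.hypot(x-.5325,y-.159)<.03)&(z>.155)&(z<.167); p=w[m]; print("flange top z",np.median(p[:,2]))
h=np.median(p[:,2]); 
m=m&(abs(z-h)<.002); print(cv2.minEnclosingCircle((w[m][:,:2]*1000).astype(np.float32)))
L=ray(c,s,230+320/4,110+392/4,h);Rr=ray(c,s,230+452/4,110+402/4,h); print(L.round(4),Rr.round(4)); e=Rr-L; print("slot yaw",np.degrees(np.arctan2(e[1],e[0])), "mid",((L+Rr)/2).round(4))
m=(np.hypot(x-.5325,y-.159)<.04)&(z>h+.035)&(z<h+.05); p=w[m]; print("nut top z",np.median(p[:,2]));m=m&(abs(z-h-.042)<.003);print(cv2.minEnclosingCircle((w[m][:,:2]*1000).astype(np.float32)))
m=(np.hypot(x-.535,y-.21)<.09)&(abs(z-.01)<.003); print(cv2.minAreaRect((w[m][:,:2]*1000).astype(np.float32)))
E
```

```text
150 134 [0.5406 0.2325 0.0693] [0.5292 0.187  0.0694]
key yaw -14.037536713989844
flange top z 0.1605346336596111
((533.974609375, 164.56021118164062), 24.698110580444336)
[0.53   0.1868 0.1605] [0.5472 0.1827 0.1605]
slot yaw -13.324629074290371 mid [0.5386 0.1847 0.1605]
nut top z 0.2026235505384691
((533.842529296875, 166.39324951171875), 29.96773338317871)
((535.0987548828125, 209.73570251464844), (100.43515014648438, 100.50958251953125), 79.53941345214844)
```

Request:
{"method": "step_arm", "body": {"steps": [{"offset": [0,-0.2,-2],"rotation": [0,0,0],"jaw": 0.2},{"offset": [0,-0.4,-4],"rotation": [0,0,0],"jaw": 0.2},{"offset": [0,-0.5,-5.1],"rotation": [0,0,0],"jaw": 0.2},{"offset": [1.5,-0.5,-5.1],"rotation": [0,0,0],"jaw": 0.2},{"offset": [3.5,-0.5,-5.1],"rotation": [0,0,0],"jaw": 0.2},{"offset": [4,-0.5,-5.1],"rotation": [0,0,0],"jaw": 0.2},{"offset": [4,-0.5,-5.1],"rotation": [0,0,0],"jaw": 0.2},{"offset": [4,-0.5,-5.1],"rotation": [0,0,0],"jaw": 0.2}]}}

```text
t: 7.42
position: [0.5356, 0.2105, 0.147]
ee_rot: [0.537, 0.461, -0.537, 0.46]
wrist_force: [-0.3, -0.2, -4.9]
width: 0.0327
```

```bash
python3 - <<'E'
from h import *
s=get_state();print(s["position"].round(4),R.from_quat(s["ee_rot"]).as_matrix().round(3),s["wrist_force"].round(2),s["ft_torque"].round(3),s["t"])
c=read_camera("wrist"); crop(c["frame"],220,140,440,300,3.5,"pics/w6.png")
c=read_camera("scene"); crop(c["frame"],340,180,450,310,5,"pics/s6.png")
E
```

```text
[0.5356 0.2105 0.147 ] [[-0.     0.988 -0.153]
 [ 0.001 -0.153 -0.988]
 [-1.    -0.001 -0.001]] [-0.29 -0.19 -4.87] [ 0.005 -0.007  0.003] 7.425
```

View pics/w6.png

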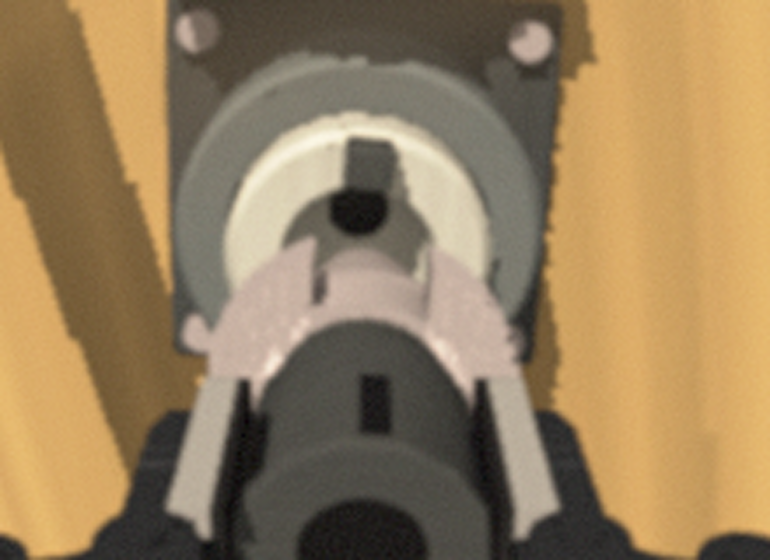

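View pics/s6.png

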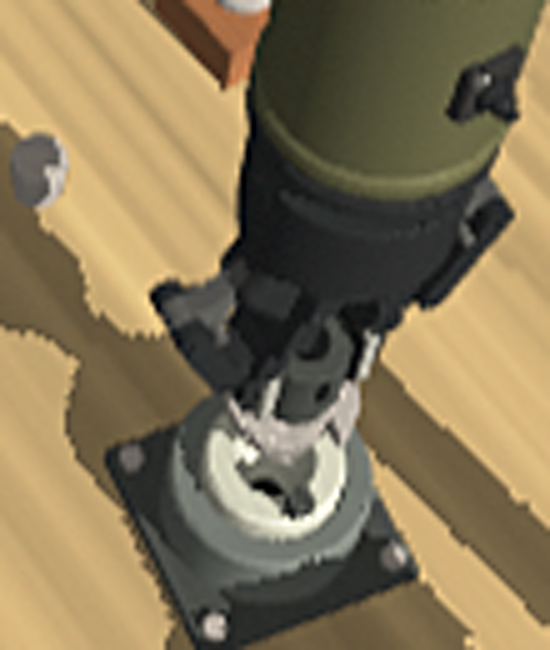

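Request:
{"method": "step_arm", "body": {"steps": [{"offset": [1,0,0.05],"rotation": [0,0,0],"jaw": 0.2},{"offset": [2,0,0.05],"rotation": [0,0,0],"jaw": 0.2},{"offset": [3,0,0.05],"rotation": [0,0,0],"jaw": 0.2},{"offset": [3.7,0,0.05],"rotation": [0,0,0],"jaw": 0.2},{"offset": [4.1,0,0.05],"rotation": [0,0,0],"jaw": 0.2},{"offset": [4.1,0,0.05],"rotation": [0,0,0],"jaw": 0.2},{"offset": [4.1,0,0.05],"rotation": [0,0,0],"jaw": 0.2}]}}

```text
t: 8.4
position: [0.5357, 0.2102, 0.1064]
ee_rot: [0.537, 0.461, -0.536, 0.46]
wrist_force: [0.1, 0.1, -4.8]
width: 0.033
```

```bash
cat > st.py <<'E'
from h import *
s=get_state();Rm=R.from_quat(s["ee_rot"]).as_matrix()
print(s["position"].round(4),"yaw",np.degrees(np.arctan2(Rm[1,1],Rm[0,1])).round(2),"tilt",np.arccos(-Rm[2,0]).round(4),"F",s["wrist_force"].round(2),"T",s["ft_torque"].round(3),s["width"].round(4),s["t"])
E
python3 st.py
```

```text
Traceback (most recent call last):
  File "st.py", line 3, in <module>
    print(s["position"].round(4),"yaw",np.degrees(np.arctan2(Rm[1,1],Rm[0,1])).round(2),"tilt",np.arccos(-Rm[2,0]).round(4),"F",s["wrist_force"].round(2),"T",s["ft_torque"].round(3),s["width"].round(4),s["t"])
                                                                                                                                                                                      ^^^^^^^^^^^^^^^^
AttributeError: 'float' object has no attribute 'round'
```

Request:
{"method": "step_arm", "body": {"steps": [{"offset": [0.15,0,0],"rotation": [0,0,0],"jaw": 0.2},{"offset": [0.3,0,0],"rotation": [0,0,0],"jaw": 0.2},{"offset": [0.45,0,0],"rotation": [0,0,0],"jaw": 0.2},{"offset": [0.45,0,0],"rotation": [0,0,0],"jaw": 0.2},{"offset": [0.45,0,0],"rotation": [0,0,0],"jaw": 0.2}]}}

```text
t: 9.02
position: [0.5354, 0.2101, 0.1017]
ee_rot: [0.537, 0.461, -0.537, 0.46]
wrist_force: [-0.9, 0.4, -4.9]
width: 0.0327
```

```bash
sed -i 's/s\["width"\].round(4)/s["width"]/' st.py; python3 st.py
```

```text
[0.5354 0.2101 0.1017] yaw -8.78 tilt 0.0013 F [-0.87  0.4  -4.93] T [-0.171  0.326 -0.011] 0.03271756168810521 9.025
```

Request:
{"method": "step_arm", "body": {"steps": [{"offset": [0.1,0,0],"rotation": [0,0,0],"jaw": 0.2},{"offset": [0.2,0,0],"rotation": [0,0,0],"jaw": 0.2},{"offset": [0.2,0,0],"rotation": [0,0,0],"jaw": 0.2},{"offset": [0.2,0,0],"rotation": [0,0,0],"jaw": 0.2}]}}

```text
t: 9.52
position: [0.535, 0.21, 0.0996]
ee_rot: [-0.537, -0.461, 0.537, -0.46]
wrist_force: [-3.0, -1.8, -1.0]
width: 0.0327
```

```bash
python3 st.py; python3 - <<'E'
from h import *
c=read_camera("wrist"); crop(c["frame"],220,140,440,300,3.5,"pics/w7.png")
c=read_camera("side"); crop(c["frame"],190,200,320,340,4.2,"pics/s7.png")
E
```

```text
[0.535  0.21   0.0996] yaw -8.78 tilt 0.0015 F [-3.01 -1.75 -1.04] T [-0.33   0.972 -0.011] 0.03269973950191212 9.525
```

View pics/w7.png

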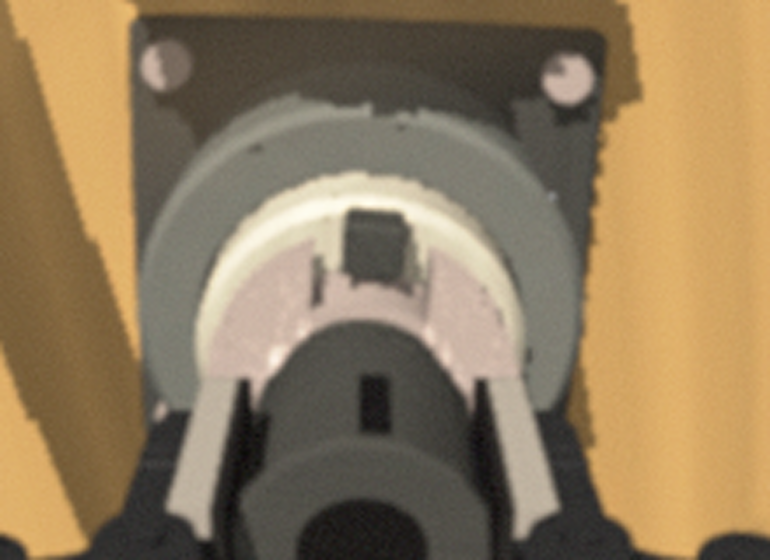

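View pics/s7.png

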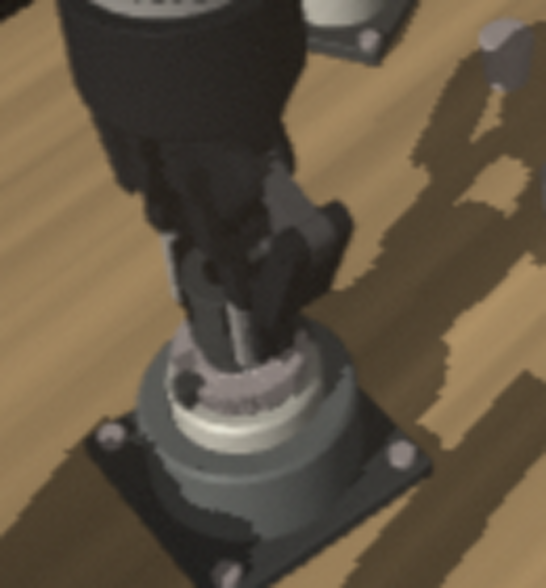

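Request:
{"method": "step_arm", "body": {"steps": [{"offset": [0,-0.04,0.04],"rotation": [0,0,0],"jaw": 0.2},{"offset": [0.1,-0.08,0.07],"rotation": [0,0,0],"jaw": 0.2},{"offset": [0.2,-0.08,0.07],"rotation": [0,0,0],"jaw": 0.2},{"offset": [0.2,-0.08,0.07],"rotation": [0,0,0],"jaw": 0.2},{"offset": [0.2,-0.08,0.07],"rotation": [0,0,0],"jaw": 0.2}]}}

```text
t: 10.25
position: [0.5346, 0.2097, 0.0981]
ee_rot: [0.537, 0.461, -0.536, 0.46]
wrist_force: [-1.7, -0.1, 3.7]
width: 0.0324
```

```bash
python3 st.py
```

```text
[0.5346 0.2097 0.0981] yaw -8.77 tilt 0.0016 F [-1.66 -0.13  3.73] T [-0.013  0.406 -0.024] 0.03239902233278159 10.25
```

Request:
{"method": "step_arm", "body": {"steps": [{"offset": [0.1,-0.05,0],"rotation": [0,0,0],"jaw": 0.2},{"offset": [0.2,-0.05,0],"rotation": [0,0,0],"jaw": 0.2},{"offset": [0.3,-0.05,0],"rotation": [0,0,0],"jaw": 0.2},{"offset": [0.3,-0.05,0],"rotation": [0,0,0],"jaw": 0.2},{"offset": [0.3,-0.05,0],"rotation": [0,0,0],"jaw": 0.2},{"offset": [0.3,-0.05,0],"rotation": [0,0,0],"jaw": 0.2}]}}

```text
t: 11.0
position: [0.5346, 0.2098, 0.0958]
ee_rot: [0.538, 0.46, -0.536, 0.46]
wrist_force: [-2.7, 0.1, 9.7]
width: 0.0327
```

```bash
python3 st.py; python3 - <<'E'
from h import *
c=read_camera("wrist"); crop(c["frame"],220,140,440,300,3.5,"pics/w8.png"); s=get_state(); w=wcloud(c,s)
x,y,z=w[...,0],w[...,1],w[...,2]; r=np.hypot(x-.535,y-.2097); 
for lo,hi,zz in((.0265,.0285,.052),(.033,.04,.04)):
    m=(r>lo)&(r<hi)&(z>zz)&(z<.063)&(y>.215); print(m.sum(),np.median(z[m]).round(4),np.percentile(z[m],[10,90]).round(4))
E
```

```text
[0.5346 0.2098 0.0958] yaw -8.79 tilt 0.0022 F [-2.67  0.11  9.67] T [-0.346  0.677 -0.028] 0.03267070712184206 11.0
503 0.0562 [0.0549 0.0583]
1862 0.0475 [0.0468 0.0483]
```

View pics/w8.png

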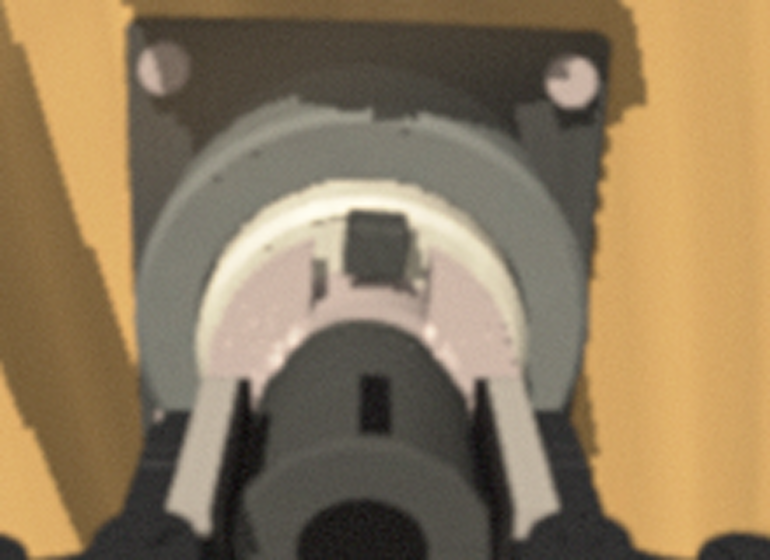

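Request:
{"method": "step_arm", "body": {"steps": [{"offset": [0.06,-0.03,0],"rotation": [0,0,0],"jaw": 0.2},{"offset": [0.12,-0.03,0],"rotation": [0,0,0],"jaw": 0.2},{"offset": [0.12,-0.03,0],"rotation": [0,0,0],"jaw": 0.2},{"offset": [0.12,-0.03,0],"rotation": [0,0,0],"jaw": 0.2},{"offset": [0.12,-0.03,0],"rotation": [0,0,0],"jaw": 0.2},{"offset": [0.12,-0.03,0],"rotation": [0,0,0],"jaw": 0.2}]}}

```text
t: 11.8
position: [0.5346, 0.2098, 0.0954]
ee_rot: [0.538, 0.46, -0.536, 0.46]
wrist_force: [-3.9, -2.2, 10.5]
width: 0.0325
```

```bash
python3 st.py; python3 - <<'E'
from h import *
s=get_state();c=read_camera("wrist");  w=wcloud(c,s)
x,y,z=w[...,0],w[...,1],w[...,2]; r=np.hypot(x-.535,y-.2097); 
m=(r>.023)&(r<.0275)&(z>.05)&(z<.063)&(y>.215); print(m.sum(),np.median(z[m]).round(4),np.percentile(z[m],[10,90]).round(4))
m=(r<.03)&(z>.061)&(z<.075)&(y>.215);print("flange+key",np.median(z[m]),m.sum())
E
```

```text
[0.5346 0.2098 0.0954] yaw -8.79 tilt 0.003 F [-3.94 -2.17 10.45] T [-0.301  0.917  0.041] 0.032494498804826924 11.8
614 0.0564 [0.0555 0.0608]
flange+key 0.06926334321189775 2101
```

Request:
{"method": "step_arm", "body": {"steps": [{"offset": [-0.1,0,0],"rotation": [0,0,0],"jaw": 0.2},{"offset": [-0.2,0,0],"rotation": [0,0,0],"jaw": 0.2},{"offset": [-0.3,0,0],"rotation": [0,0,0],"jaw": 0.2},{"offset": [-0.38,0,0],"rotation": [0,0,0],"jaw": 0.2},{"offset": [-0.38,0,0],"rotation": [0,0,0],"jaw": 0.2},{"offset": [-0.38,0,0],"rotation": [0,0,0],"jaw": 0.2}]}}

```text
t: 12.6
position: [0.5345, 0.2097, 0.0987]
ee_rot: [0.538, 0.46, -0.536, 0.46]
wrist_force: [0.5, -0.1, -4.7]
width: 0.0328
```

```bash
python3 st.py
```

```text
[0.5345 0.2097 0.0987] yaw -8.79 tilt 0.0026 F [ 0.49 -0.12 -4.73] T [0.03  0.018 0.015] 0.032764647808622205 12.6
```

```bash
python3 - <<'E'
from h import *
s=get_state();c=read_camera("wrist");  w=wcloud(c,s); crop(c["frame"],220,140,440,300,3.5,"pics/w9.png")
x,y,z=w[...,0],w[...,1],w[...,2]; r=np.hypot(x-.535,y-.2097); 
m=(r>.0265)&(r<.0285)&(z>.05)&(z<.063)&(y>.215); print(m.sum(),np.median(z[m]).round(4),np.percentile(z[m],[10,50,90]).round(4))
m=(r<.03)&(z>.061)&(z<.079)&(y>.215);print("flange+key",np.median(z[m]),m.sum())
yaw=np.radians(-14);cy=(x-.535)*-np.sin(yaw)+(y-.2097)*np.cos(yaw);cx=(x-.535)*np.cos(yaw)+(y-.2097)*np.sin(yaw)
k=(abs(cx)<.003)&(cy>.021)&(cy<.026)&(z>.055);print("key",np.median(z[k]))
k=(abs(cx)>.011)&(cy>.005)&(r<.023)&(r>.018)&(z>.055)&(z<.09);print("flange",np.median(z[k]),k.sum())
E
python3 st.py
```

```text
466 0.0589 [0.0577 0.0589 0.0602]
flange+key 0.07234455511591567 2256
key 0.06956319570515372
flange 0.07293138584889687 488
[0.5345 0.2097 0.0987] yaw -8.8 tilt 0.0026 F [ 0.04  0.12 -5.52] T [-0.011 -0.125  0.062] 0.032396195197854596 12.65
```

View pics/w9.png

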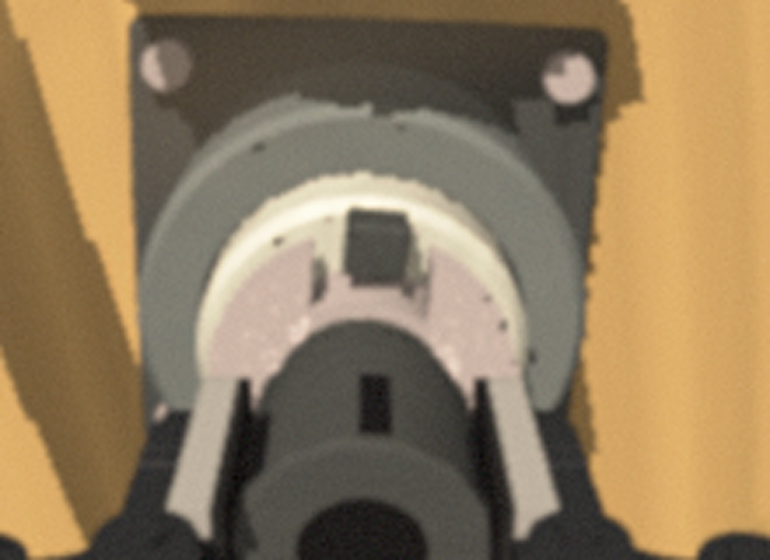

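The press depth is ambiguous: TCP travel suggests about 3.3 mm, the force law about 4.9 mm. I'll press again, a little deeper, and use the key-top height to measure it.

Request:
{"method": "step_arm", "body": {"steps": [{"offset": [0.15,0,0],"rotation": [0,0,0],"jaw": 0.2},{"offset": [0.3,0,0],"rotation": [0,0,0],"jaw": 0.2},{"offset": [0.4,0,0],"rotation": [0,0,0],"jaw": 0.2},{"offset": [0.4,0,0],"rotation": [0,0,0],"jaw": 0.2},{"offset": [0.4,0,0],"rotation": [0,0,0],"jaw": 0.2},{"offset": [0.4,0,0],"rotation": [0,0,0],"jaw": 0.2}]}}

```text
t: 13.4
position: [0.5346, 0.2098, 0.0958]
ee_rot: [0.538, 0.46, -0.536, 0.46]
wrist_force: [-3.8, -1.2, 8.7]
width: 0.0324
```

```bash
cat > key.py <<'E'
from h import *
s=get_state();c=read_camera("wrist");  w=wcloud(c,s)
x,y,z=w[...,0],w[...,1],w[...,2]; r=np.hypot(x-.535,y-.2097); 
m=(r>.0265)&(r<.0285)&(z>.05)&(z<.063)&(y>.215); print("rim",m.sum(),np.median(z[m]).round(4))
yaw=np.radians(-14);cy=(x-.535)*-np.sin(yaw)+(y-.2097)*np.cos(yaw);cx=(x-.535)*np.cos(yaw)+(y-.2097)*np.sin(yaw)
k=(abs(cx)<.003)&(cy>.021)&(cy<.026)&(z>.055);print("key",np.median(z[k]).round(4))
k=(abs(cx)>.011)&(cy>.005)&(r<.023)&(r>.018)&(z>.055)&(z<.09);print("flange",np.median(z[k]).round(4),k.sum())
m=(r>.033)&(r<.04)&(z>.04)&(z<.055)&(y>.215);print("housing",np.median(z[m]).round(4))
E
python3 st.py;python3 key.py
```

```text
[0.5346 0.2098 0.0958] yaw -8.8 tilt 0.0033 F [-3.83 -1.21  8.68] T [-0.287  0.966 -0.033] 0.03243639033883932 13.4
rim 524 0.0561
key 0.0668
flange 0.0701 526
housing 0.0476
```

Request:
{"method": "step_arm", "body": {"steps": [{"offset": [0.1,0,0],"rotation": [0,0,0],"jaw": 0.2},{"offset": [0.2,0,0],"rotation": [0,0,0],"jaw": 0.2},{"offset": [0.27,0,0],"rotation": [0,0,0],"jaw": 0.2},{"offset": [0.27,0,0],"rotation": [0,0,0],"jaw": 0.2},{"offset": [0.27,0,0],"rotation": [0,0,0],"jaw": 0.2},{"offset": [0.27,0,0],"rotation": [0,0,0],"jaw": 0.2}]}}

```text
t: 14.2
position: [0.5345, 0.2098, 0.0944]
ee_rot: [0.538, 0.46, -0.535, 0.46]
wrist_force: [-4.5, -2.0, 11.9]
width: 0.0326
```

```bash
python3 st.py;python3 key.py
```

```text
[0.5345 0.2098 0.0944] yaw -8.8 tilt 0.004 F [-4.55 -1.96 11.88] T [-3.670e-01  1.233e+00  1.000e-03] 0.03262685400025378 14.2
rim 514 0.0549
key 0.0656
flange 0.0689 562
housing 0.0476
```

Request:
{"method": "step_arm", "body": {"steps": [{"offset": [0.08,0,0],"rotation": [0,0,0],"jaw": 0.2},{"offset": [0.15,0,0],"rotation": [0,0,0],"jaw": 0.2},{"offset": [0.15,0,0],"rotation": [0,0,0],"jaw": 0.2},{"offset": [0.15,0,0],"rotation": [0,0,0],"jaw": 0.2},{"offset": [0.15,0,0],"rotation": [0,0,0],"jaw": 0.2}]}}

```text
t: 14.88
position: [0.5345, 0.2098, 0.0943]
ee_rot: [0.539, 0.46, -0.535, 0.461]
wrist_force: [-5.0, -1.5, 12.0]
width: 0.033
```

```bash
python3 st.py;python3 key.py
```

```text
[0.5345 0.2098 0.0943] yaw -8.81 tilt 0.0048 F [-5.04 -1.5  11.96] T [-0.455  1.29   0.   ] 0.03299911406934896 14.875
rim 499 0.0548
key 0.0653
flange 0.0688 562
housing 0.0476
```

Request:
{"method": "step_arm", "body": {"steps": [{"offset": [-0.15,0,0],"rotation": [0,0,0],"jaw": 0.2},{"offset": [-0.3,0,0],"rotation": [0,0,0],"jaw": 0.2},{"offset": [-0.42,0,0],"rotation": [0,0,0],"jaw": 0.2},{"offset": [-0.42,0,0],"rotation": [0,0,0],"jaw": 0.2},{"offset": [-0.42,0,0],"rotation": [0,0,0],"jaw": 0.2},{"offset": [-0.42,0,0],"rotation": [0,0,0],"jaw": 0.2}]}}

```text
t: 15.68
position: [0.5345, 0.2098, 0.0985]
ee_rot: [0.538, 0.46, -0.535, 0.461]
wrist_force: [-1.2, -0.5, 2.5]
width: 0.0325
```

```bash
python3 st.py;python3 key.py
```

```text
[0.5345 0.2098 0.0985] yaw -8.81 tilt 0.0046 F [-1.17 -0.54  2.47] T [-0.226  0.545  0.006] 0.03254564935965626 15.675
rim 477 0.0587
key 0.0693
flange 0.0727 484
housing 0.0475
```

Request:
{"method": "step_arm", "body": {"steps": [{"offset": [-0.06,0,0],"rotation": [0,0,0],"jaw": 0.2},{"offset": [-0.06,0,0],"rotation": [-0.03,0,0],"jaw": 0.2},{"offset": [-0.06,0,0],"rotation": [-0.07,0,0],"jaw": 0.2},{"offset": [-0.06,0,0],"rotation": [-0.11,0,0],"jaw": 0.2},{"offset": [-0.06,0,0],"rotation": [-0.14,0,0],"jaw": 0.2},{"offset": [-0.06,0,0],"rotation": [-0.14,0,0],"jaw": 0.2},{"offset": [-0.06,0,0],"rotation": [-0.14,0,0],"jaw": 0.2}]}}

```text
t: 16.6
position: [0.5344, 0.2097, 0.099]
ee_rot: [0.505, 0.496, -0.502, 0.497]
wrist_force: [-0.3, 0.4, -4.9]
width: 0.0328
```

```bash
python3 st.py;python3 key.py
```

```text
[0.5344 0.2097 0.099 ] yaw -0.8 tilt 0.0044 F [-0.31  0.43 -4.9 ] T [-0.094  0.23  -0.032] 0.032836889882596955 16.6
rim 478 0.059
key 0.0699
flange 0.0731 440
housing 0.0476
```

Request:
{"method": "step_arm", "body": {"steps": [{"offset": [0.03,0,0],"rotation": [-0.02,0,0],"jaw": 0.2},{"offset": [0.03,0,0],"rotation": [-0.035,0,0],"jaw": 0.2},{"offset": [0.03,0,0],"rotation": [-0.035,0,0],"jaw": 0.2},{"offset": [0.03,0,0],"rotation": [-0.035,0,0],"jaw": 0.2}]}}

```text
t: 17.15
position: [0.5343, 0.2097, 0.0987]
ee_rot: [0.496, 0.505, -0.493, 0.506]
wrist_force: [-2.7, -0.5, -3.2]
width: 0.0326
```

```bash
python3 st.py; python3 - <<'E'
from h import *
c=read_camera("wrist"); crop(c["frame"],220,140,440,300,3.5,"pics/w10.png")
E
```

```text
[0.5343 0.2097 0.0987] yaw 1.2 tilt 0.0044 F [-2.66 -0.53 -3.18] T [-0.083  0.328  0.001] 0.032637785512663504 17.15
```

View pics/w10.png

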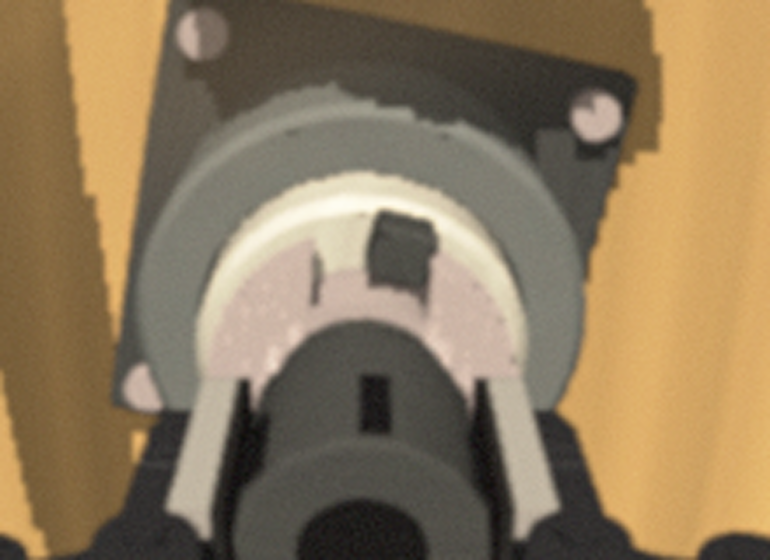

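The key is now at the slot's right side, nearly touching. I'll continue in about 1° steps, watching the vertical torque.

Request:
{"method": "step_arm", "body": {"steps": [{"offset": [0,0,0],"rotation": [-0.015,0,0],"jaw": 0.2},{"offset": [0,0,0],"rotation": [-0.02,0,0],"jaw": 0.2},{"offset": [0,0,0],"rotation": [-0.02,0,0],"jaw": 0.2}]}}

```text
t: 17.58
position: [0.5343, 0.2097, 0.0988]
ee_rot: [0.491, 0.51, -0.488, 0.511]
wrist_force: [-1.5, 0.1, -3.5]
width: 0.0328
```

```bash
python3 st.py
```

```text
[0.5343 0.2097 0.0988] yaw 2.33 tilt 0.0044 F [-1.52  0.14 -3.46] T [-0.068  0.474 -0.335] 0.03275706053158509 17.575
```

Request:
{"method": "step_arm", "body": {"steps": [{"offset": [0,0,0],"rotation": [-0.003,0,0],"jaw": 0.2},{"offset": [0,0,0],"rotation": [-0.003,0,0],"jaw": 0.2}]}}

```text
t: 17.82
position: [0.5343, 0.2097, 0.0987]
ee_rot: [0.49, 0.51, -0.488, 0.511]
wrist_force: [-0.8, -0.6, -3.6]
width: 0.0327
```

```bash
python3 st.py; python3 key.py
```

```text
[0.5343 0.2097 0.0987] yaw 2.49 tilt 0.0043 F [-0.81 -0.62 -3.62] T [-0.066  0.462 -0.456] 0.032656701741791055 17.825
rim 488 0.0588
key 0.1773
flange 0.0729 424
housing 0.0476
```

Request:
{"method": "step_arm", "body": {"steps": [{"offset": [0,0,0],"rotation": [0.03,0,0],"jaw": 0.2},{"offset": [0,0,0],"rotation": [0.08,0,0],"jaw": 0.2},{"offset": [0,0,0],"rotation": [0.13,0,0],"jaw": 0.2},{"offset": [0,0,0],"rotation": [0.18,0,0],"jaw": 0.2},{"offset": [0,0,0],"rotation": [0.23,0,0],"jaw": 0.2},{"offset": [0,0,0],"rotation": [0.28,0,0],"jaw": 0.2},{"offset": [0,0,0],"rotation": [0.32,0,0],"jaw": 0.2},{"offset": [0,0,0],"rotation": [0.34,0,0],"jaw": 0.2},{"offset": [0,0,0],"rotation": [0.34,0,0],"jaw": 0.2},{"offset": [0,0,0],"rotation": [0.34,0,0],"jaw": 0.2}]}}

```text
t: 19.12
position: [0.5345, 0.2097, 0.0988]
ee_rot: [0.57, 0.42, -0.567, 0.421]
wrist_force: [-0.5, -0.1, -3.2]
width: 0.033
```

```bash
python3 st.py; python3 key.py;  python3 - <<'E'
from h import *
c=read_camera("wrist"); crop(c["frame"],220,140,440,300,3.5,"pics/w11.png")
E
```

```text
[0.5345 0.2097 0.0988] yaw -16.97 tilt 0.0046 F [-0.51 -0.07 -3.19] T [-0.14   0.094 -0.034] 0.03302152460499345 19.125
rim 491 0.0588
key 0.0696
flange 0.073 503
housing 0.0475
```

View pics/w11.png

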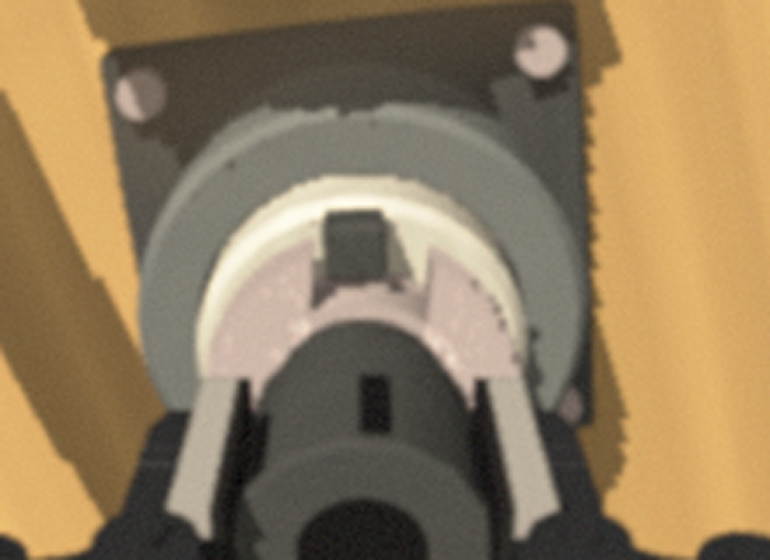

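Home and moving freely, with the key near the slot's left side. I'll approach in small steps.

Request:
{"method": "step_arm", "body": {"steps": [{"offset": [0,0,0],"rotation": [0.015,0,0],"jaw": 0.2},{"offset": [0,0,0],"rotation": [0.03,0,0],"jaw": 0.2},{"offset": [0,0,0],"rotation": [0.03,0,0],"jaw": 0.2}]}}

```text
t: 19.6
position: [0.5345, 0.2097, 0.0988]
ee_rot: [0.576, 0.412, -0.573, 0.412]
wrist_force: [-0.6, -0.0, -3.4]
width: 0.0325
```

```bash
python3 st.py
```

```text
[0.5345 0.2097 0.0988] yaw -18.72 tilt 0.0047 F [-0.59 -0.01 -3.39] T [-0.205  0.1    0.013] 0.032537484528537025 19.6
```

Request:
{"method": "step_arm", "body": {"steps": [{"offset": [0,0,0],"rotation": [0.012,0,0],"jaw": 0.2},{"offset": [0,0,0],"rotation": [0.012,0,0],"jaw": 0.2}]}}

```text
t: 19.85
position: [0.5345, 0.2097, 0.0988]
ee_rot: [0.579, 0.408, -0.576, 0.409]
wrist_force: [-0.1, 0.1, -3.4]
width: 0.0326
```

```bash
python3 st.py
```

```text
[0.5345 0.2097 0.0988] yaw -19.42 tilt 0.0047 F [-0.14  0.06 -3.4 ] T [-0.18   0.088 -0.062] 0.03257967690145908 19.85
```

Request:
{"method": "step_arm", "body": {"steps": [{"offset": [0,0,0],"rotation": [0.012,0,0],"jaw": 0.2},{"offset": [0,0,0],"rotation": [0.015,0,0],"jaw": 0.2},{"offset": [0,0,0],"rotation": [0.015,0,0],"jaw": 0.2}]}}

```text
t: 20.23
position: [0.5345, 0.2097, 0.0988]
ee_rot: [0.582, 0.404, -0.579, 0.404]
wrist_force: [-0.6, -0.2, -3.6]
width: 0.0327
```

```bash
python3 st.py
```

```text
[0.5345 0.2097 0.0988] yaw -20.28 tilt 0.0047 F [-0.59 -0.17 -3.65] T [-0.153  0.04  -0.03 ] 0.03265670385709513 20.225
```

Request:
{"method": "step_arm", "body": {"steps": [{"offset": [0,0,0],"rotation": [0.012,0,0],"jaw": 0.2},{"offset": [0,0,0],"rotation": [0.015,0,0],"jaw": 0.2},{"offset": [0,0,0],"rotation": [0.015,0,0],"jaw": 0.2}]}}

```text
t: 20.6
position: [0.5345, 0.2097, 0.0988]
ee_rot: [0.585, 0.4, -0.582, 0.4]
wrist_force: [-0.8, -1.3, -4.2]
width: 0.033
```

```bash
python3 st.py
```

```text
[0.5345 0.2097 0.0988] yaw -21.14 tilt 0.0047 F [-0.82 -1.3  -4.16] T [-0.137  0.07   0.056] 0.033006232796873765 20.6
```

Request:
{"method": "step_arm", "body": {"steps": [{"offset": [0,0,0],"rotation": [0.012,0,0],"jaw": 0.2},{"offset": [0,0,0],"rotation": [0.012,0,0],"jaw": 0.2}]}}

```text
t: 20.85
position: [0.5345, 0.2097, 0.0988]
ee_rot: [0.587, 0.396, -0.584, 0.397]
wrist_force: [-0.6, -1.8, -3.4]
width: 0.0331
```

```bash
python3 st.py
```

```text
[0.5345 0.2097 0.0988] yaw -21.83 tilt 0.0048 F [-0.58 -1.83 -3.45] T [-0.189  0.001  0.238] 0.03309420009747741 20.85
```

Contact (Tz +0.24). I'll hold it with a touch more.

Request:
{"method": "step_arm", "body": {"steps": [{"offset": [0,0,0],"rotation": [0.004,0,0],"jaw": 0.2},{"offset": [0,0,0],"rotation": [0.004,0,0],"jaw": 0.2},{"offset": [0,0,0],"rotation": [0.004,0,0],"jaw": 0.2}]}}

```text
t: 21.22
position: [0.5345, 0.2097, 0.0988]
ee_rot: [0.588, 0.395, -0.585, 0.395]
wrist_force: [-0.3, -0.9, -3.8]
width: 0.0327
```

```bash
python3 st.py; python3 key.py;  python3 - <<'E'
from h import *
c=read_camera("wrist"); crop(c["frame"],220,140,440,300,3.5,"pics/w12.png")
E
```

```text
[0.5345 0.2097 0.0988] yaw -22.05 tilt 0.0047 F [-0.28 -0.92 -3.75] T [-0.172  0.058  0.299] 0.0326707010996969 21.225
rim 470 0.0588
key 0.0695
flange 0.0729 483
housing 0.0475
```

View pics/w12.png

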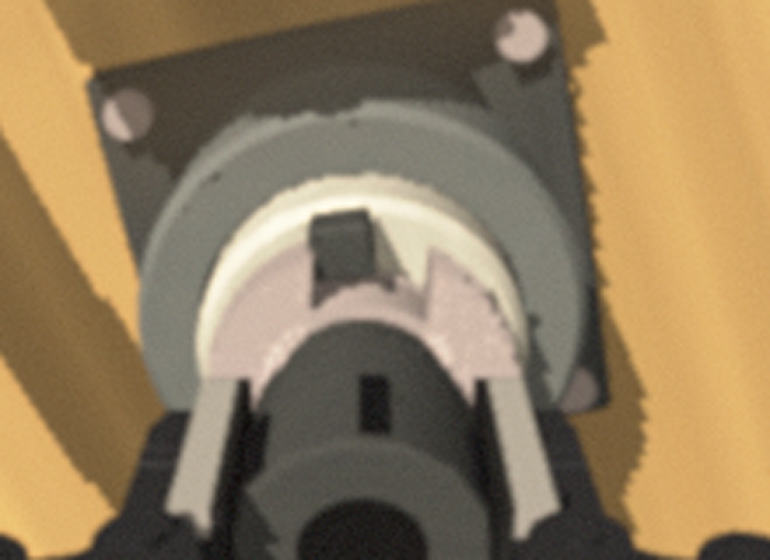

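Both bearings are confirmed. Now I turn back to mid-slot and settle slightly down.

Request:
{"method": "step_arm", "body": {"steps": [{"offset": [0,0,0],"rotation": [-0.03,0,0],"jaw": 0.2},{"offset": [0,0,0],"rotation": [-0.08,0,0],"jaw": 0.2},{"offset": [0,0,0],"rotation": [-0.13,0,0],"jaw": 0.2},{"offset": [0,0,0],"rotation": [-0.18,0,0],"jaw": 0.2},{"offset": [0,0,0],"rotation": [-0.213,0,0],"jaw": 0.2},{"offset": [0.03,0,0],"rotation": [-0.213,0,0],"jaw": 0.2},{"offset": [0.03,0,0],"rotation": [-0.213,0,0],"jaw": 0.2}]}}

```text
t: 22.2
position: [0.5344, 0.2098, 0.0987]
ee_rot: [0.543, 0.455, -0.54, 0.456]
wrist_force: [-2.2, -0.7, 0.6]
width: 0.0326
```

```bash
python3 st.py; python3 key.py;  python3 - <<'E'
from h import *
c=read_camera("wrist"); crop(c["frame"],220,140,440,300,3.5,"pics/w13.png")
E
```

```text
[0.5344 0.2098 0.0987] yaw -9.87 tilt 0.0047 F [-2.15 -0.66  0.63] T [-0.177  0.577  0.042] 0.032610047050412455 22.2
rim 486 0.0589
key 0.0696
flange 0.0729 492
housing 0.0475
```

View pics/w13.png

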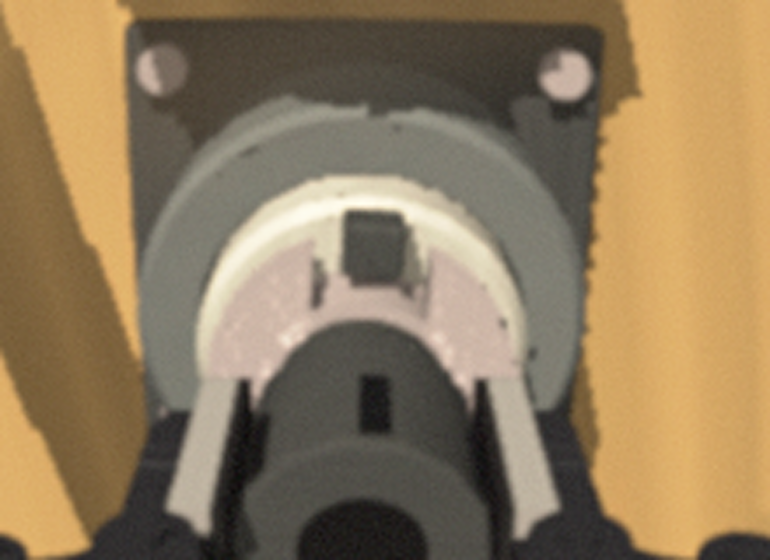

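Mid-slot with gaps on both sides. Releasing, then rising straight up.

Request:
{"method": "step_arm", "body": {"steps": [{"offset": [0,0,0],"rotation": [0,0,0],"jaw": 0.45},{"offset": [0,0,0],"rotation": [0,0,0],"jaw": 0.55},{"offset": [0,0,0],"rotation": [0,0,0],"jaw": 0.65},{"offset": [0,0,0],"rotation": [0,0,0],"jaw": 0.75},{"offset": [0,0,0],"rotation": [0,0,0],"jaw": 0.8},{"offset": [0,0,0],"rotation": [0,0,0],"jaw": 0.8}]}}

```text
t: 23.05
position: [0.5345, 0.2098, 0.0987]
ee_rot: [0.543, 0.455, -0.54, 0.456]
wrist_force: [-0.3, -0.2, -0.7]
width: 0.0679
```

Request:
{"method": "step_arm", "body": {"steps": [{"offset": [-1,0,0],"rotation": [0,0,0],"jaw": 0.8},{"offset": [-3,0,0],"rotation": [0,0,0],"jaw": 0.8},{"offset": [-6,0,0],"rotation": [0,0,0],"jaw": 0.8},{"offset": [-9,0,0],"rotation": [0,0,0],"jaw": 0.8},{"offset": [-12,0,2],"rotation": [0,0,0],"jaw": 0.8},{"offset": [-13,0,5],"rotation": [0,0,0],"jaw": 0.8},{"offset": [-13,0,5],"rotation": [0,0,0],"jaw": 0.8},{"offset": [-13,0,5],"rotation": [0,0,0],"jaw": 0.8},{"offset": [-13,0,5],"rotation": [0,0,0],"jaw": 0.8}]}}

```text
t: 24.18
position: [0.5251, 0.1612, 0.2283]
ee_rot: [0.542, 0.455, -0.539, 0.456]
wrist_force: [-0.2, 0.1, -0.1]
width: 0.0686
```

```bash
python3 st.py; python3 - <<'E'
from h import *
s=get_state();c=read_camera("wrist"); w=wcloud(c,s); cv2.imwrite("pics/w14.png",c["frame"]); x,y,z=w[...,0],w[...,1],w[...,2]; r=np.hypot(x-.535,y-.2097)
m=(r<.03)&(z>.108)&(z<.125); print("nut top",np.median(z[m]),m.sum(),cv2.minEnclosingCircle((w[m][:,:2]*1000).astype(np.float32)))
m=(r<.024)&(r>.018)&(z>.07)&(z<.08); print("flange",np.median(z[m]),m.sum())
ys,xs=np.where((r<.045)&(z>.04)); crop(c["frame"],xs.min()-5,ys.min()-5,xs.max()+5,ys.max()+5,5,"pics/w14c.png")
c=read_camera("side"); cv2.imwrite("pics/s14.png",c["frame"])
for n in [(395,255),(308,210),(325,243)]: print(world(c,*n).round(3))
E
```

```text
[0.5251 0.1612 0.2283] yaw -9.78 tilt 0.0043 F [-0.22  0.08 -0.06] T [0.061 0.028 0.01 ] 0.06860902835074757 24.175
nut top 0.11483796124942112 1440 ((534.817138671875, 209.62149047851562), 17.8873348236084)
flange 0.07282247069026111 458
[0.384 0.009 0.066]
[ 0.601 -0.022  0.027]
[0.517 0.031 0.028]
```

View pics/w14c.png

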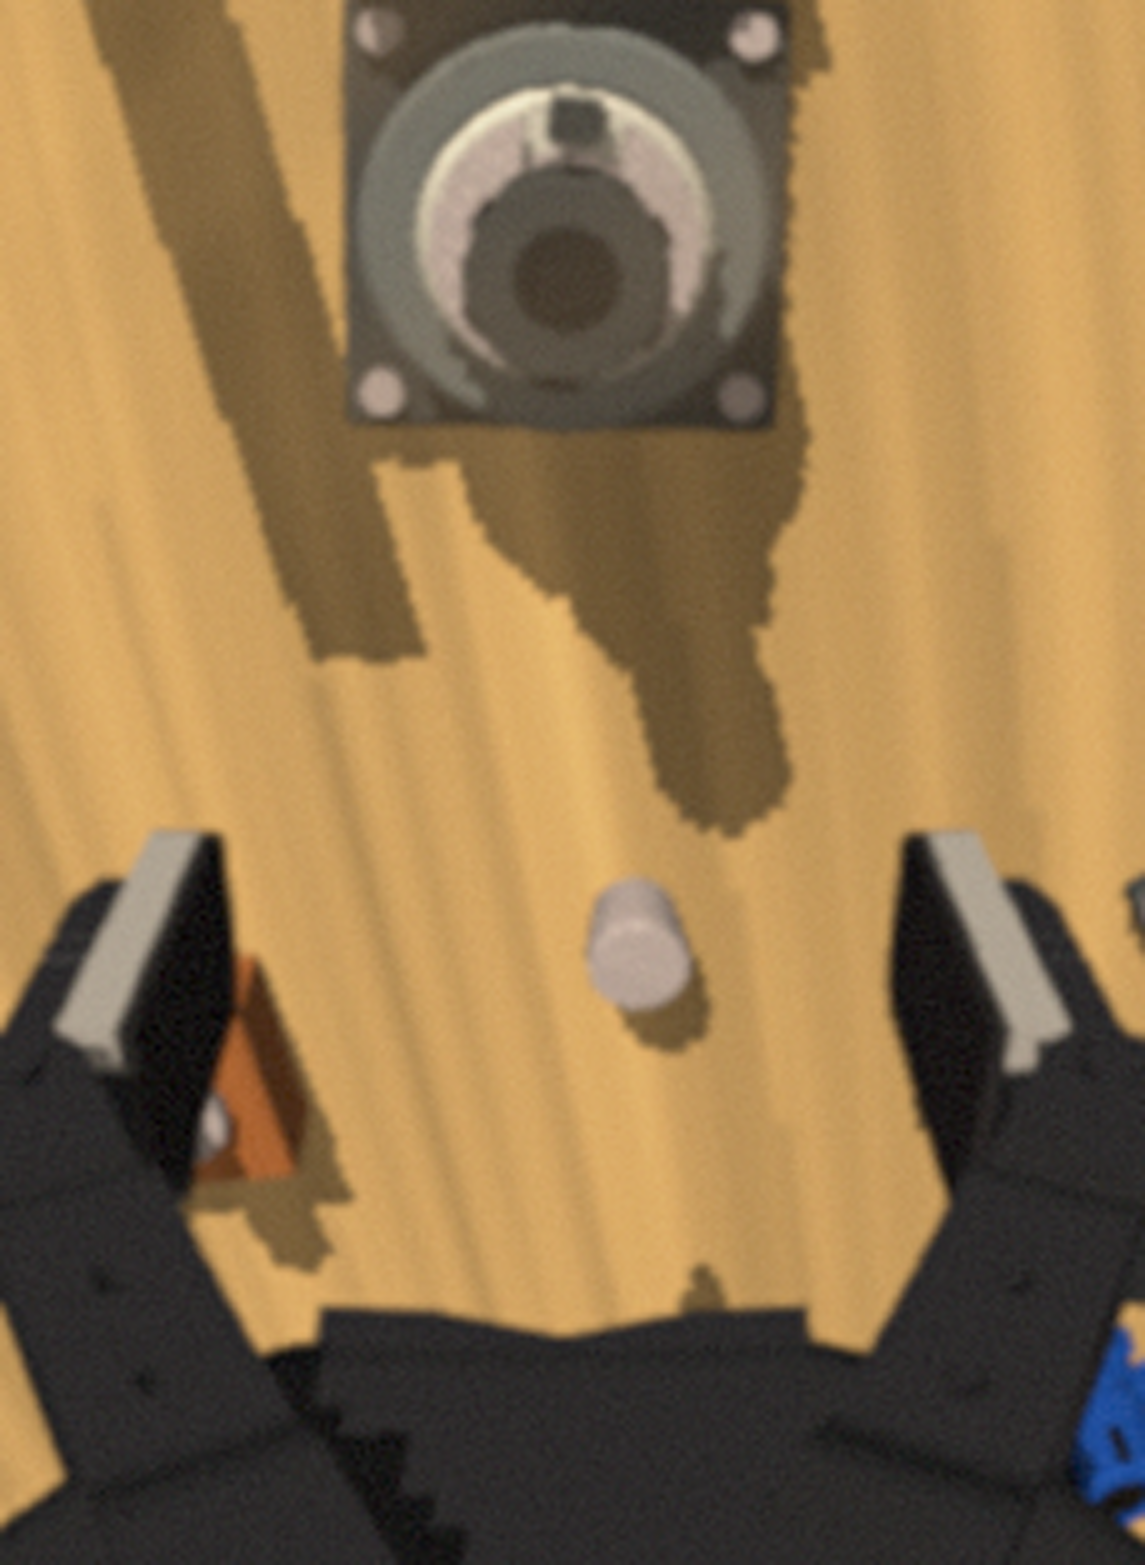

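View pics/s14.png

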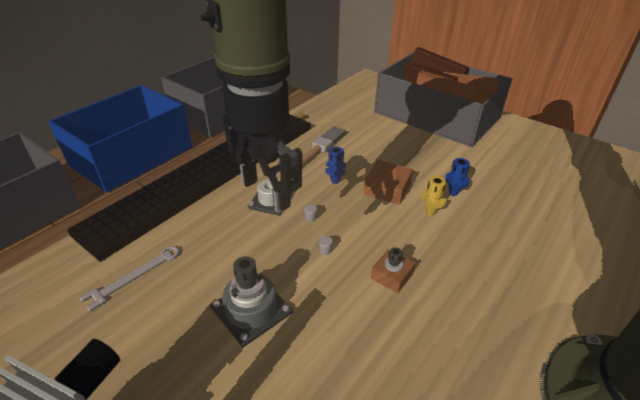

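The holder stands upright and centred, with the key mid-slot and the bystanders where they were. Handing in.

```bash
python3 -c "
from bench import ctrl; print(ctrl.job_done())"
```

```text
the job is handed in; nothing more can be done
None
```

I moved the large steel holder from its block into the keyed stand, pressed it home, tested it both ways and let go with it fully home. The job was handed in at about 24 s of the 72 s allowed; no verdict came back.

- **Press:** On the first press the readings disagreed: TCP travel gave about 3.3 mm of sink and the force law about 4.9 mm. I pressed again to about 4.5 mm by the key-top and rim heights, with about 17 N of push. That is a little short of 5 mm, but clear of bottoming.
- **Turning, no longer pressing:** It met the keys anticlockwise at up to about 0.46 N m (roughly 20 N on the keys). Clockwise it met them at about 0.30 N m (roughly 13 N). It turned freely in between, and I set it back to mid-slot.
- **After release:**
  - The axis is at (0.535, 0.210), within 0.5 mm of the cup's measured axis.
  - The nut's top measured 0.115 m against 0.116 m for fully home; the wrist camera reads up to about 1 mm low.
  - The visible key stands mid-slot with a gap on each side.
- **Bystanders:** The small holder and both collets measured unmoved, within about 3 mm. The wrench and brush I checked only by eye in the side view, where the gripper partly hid the brush.

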